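# Hang the printed tool holder on the bench tool board

## Robot

A 6-joint arm with a two-finger parallel gripper is mounted at the origin on the work surface. World frame = base frame: x ahead of the robot, y to its left, z up, the work surface at z = 0. Lengths are in m, angles in rad, forces in N, time in s.
With the tool pointing down it reaches from about 0.35 to 0.875 m from the base axis. Payload 4.2 kg.
Tool frame: the origin (TCP) lies midway between the tips of the shut fingers; the grasp point (between the pads) lies 19 mm behind it; z points along the fingers, y is the direction in which the jaws open and shut (so a half turn about z gives the same grasp; the last joint's range is limited). The gripper opens to 85 mm and grips with 20 to 120 N. Pads are 22 mm wide; open, the fingers measure 114 mm over their backs; the gripper's body (76 mm by 85 mm) begins 54 mm behind the grasp point. The pads swing forward as they close: fully open they stand 13 mm farther back than shut.
Start: joints at [1.482, 0.385, 0.008, 0, -1.194, -0.259], TCP at [0.213, 0.588, 0.231] pointing down, gripper open.
Joint ranges: [-3.14, 3.14], [-1.21, 2.06], [-1.07, 1.41], [-3.16, 2.05], [-2.99, -0.16], [-3.1, 3.1]. Speed limits (rad/s): [2.79, 2.79, 3.14, 3.14, 3.14, 3.14].

## Interface

Orientations are given as [roll, pitch, yaw] about the fixed x, y, z axes, in that order (R = Rz(yaw) Ry(pitch) Rx(roll)).
In Python, from workcell import robot gives the robot as it stands.
- The arm moves only by the tool move_arm, never from a script. Its argument "steps" is a list of rows, each an object with "turn": the turn, a rotation vector about the tool's x, y, z in degrees, a list of three; "translation": the shift along the tool's x, y, z in m, a list of three; "claw": the opening, from -1 (shut) to 1 (fully open), so that 0 is half open. A call has 1 to 20 rows; each row is the pose to reach, as a shift and turn from the pose commanded when the call began, along the tool's axes at that moment; what a row does not reach only later rows make up. A row lasts 1/10 s, in which the tool goes at most 50 mm and 8.59 degrees, less where a joint would pass 70% of its speed; a pose out of reach is approached as far as the arm can. A call with a gripper value outside its range is refused whole. The fingers move at their own pace and stop on an object; "newtons" is the grip in N (left out, the last holds). Time passes only in rows, so rows that repeat a pose let the fingers close. It gives the time, the measured TCP pose, the force and the opening at its end, in the units of the state.
- robot.read_state(): the state, without advancing time (a new reading comes with each control period).
- robot.capture(name): name is "scene" or "top" or "wrist"; returns (picture, depth): 480x640x3 uint8, red, green, blue; 480x640 float32, m along the optical axis (not along the pixel's ray), 0 where there is no reading.
- robot.camera_model(name): a dict with "intrinsics" (3x3 intrinsics, pixels), "k1" (the pictures are not rectified: a ray, as slopes to the right and down, at radius r is drawn at 1 + k1 r^2 times it, then the intrinsics apply), "cam_to_world" (4x4, takes a point from camera to world coordinates). Camera axes: x right, y up, looking along -z (the intrinsics and any distortion apply to the point x, -y, -z); pixel columns grow to the right and rows downward; lengths in m; the calibration is good to about 2 mm. A picture is of the moment at which its call begins: read the wrist's pose just before it. camera_model takes no time and is no camera call; for the wrist camera it gives the pose at the moment of the call.
- robot.close_job(): hands the job in, once; it reports no verdict.
The state is a dict: "t": time; "joint_pos": joint angles; "qvel": joint speeds; "joint_efforts": joint torques, N m; "ee_pos": TCP position; "eef_rot": TCP orientation; "ft_force": force on the tool from outside, world axes, zero at the start; "moment": the same for the moment, N m; "width": finger opening in m.
Only numpy, scipy, OpenCV 4.12 (cv2) and the standard library are available. Lean on these libraries where they do the work, as an engineer would, in place of code of your own. Each camera call takes 0.05 s, during which the arm holds its last target.

## Task

Pick up the orange printed tool holder and hang it on the sloped grey tool board: pass the wide part of its keyhole over the brass screw head until the plate lies on the board, then slide it down the slope until the screw is fully home in the narrow slot, and let go with the holder hanging straight and flat. Feel for the screw gently, without forcing holder, screw or board, and leave the other things on the bench where they are.

Things in the scene. Friction and masses are not known exactly. Their poses are not given: they have to be found in the camera images.
- holder: Orange 3D-printed tool holder, loose, 0.11 to 0.23 kg, lying on its back. Plate 124 mm (its x) x 100 mm (y) x 6 mm thick, with a keyhole right through it and a gripping block on its front. Origin: centre of the plate's underside; z out of the plate's front, x towards its top end when hung.
- block_top (a point): Centre of the top of the holder's solid gripping block (holder x = -26 mm, y = 0, z = 46 mm): 30 mm (x) x 50 mm (y), 40 mm high above the plate's front; axes as the holder's.
- entry (a point): Centre of the keyhole's wide octagonal entry, 19 mm across flats, on the underside of the plate (holder x = +30 mm, y = 0, z = 0). Its corners funnel into a slot 9 mm wide that runs to x = +51 mm. Axes as the holder's.
- slot_end (a point): The place on the plate's underside where the screw's axis lies when it is fully home in the narrow slot (holder x = +48 mm, y = 0, z = 0), 18 mm further up the plate than the entry; axes as the holder's.
- board: Grey tool board, fixed. Flat surface 240 mm along the slope x 280 mm wide, sloping 20 degrees: low edge towards the robot, rising along its +x. Origin on the table under the surface's middle, which is 75 mm up; z up, y level across. In its axes uphill is (0.940, 0, 0.342), the surface's normal (-0.342, 0, 0.940).
- rail_middle (a point): Middle of the aluminium rail straight across the board (its y), on the surface, 60 mm uphill of the surface's middle; axes as the board's (z up). The screw is clamped in the rail 6 to 54 mm from this point towards the board's +y; just where is not reported: find it by feel or see it. Pushing it or the board with over 40 N is too rough; 3 to 10 N is plenty.
- head_level (a point): Point 14.5 mm off the surface, square above the rail's middle: the level of the screw head's top. Screw square to the surface: neck 6 mm thick, brass head 14 mm across, its underside 9 mm off the surface. A parallel plate resting on the head is 14.5 mm off the board and drops onto it once the entry is over the head (2.5 mm play all round).
- spool: Red filament spool, 180 mm across, 60 mm high, lying flat; leave it. Origin under its centre.
- bottle: Green bottle, 44 mm across, 130 mm high, standing; leave it. Origin under its centre.
- scraper: Scraper, 200 mm long, lying flat; leave it. Origin under its middle, x along it.
- screwdriver: Screwdriver, 180 mm long, lying flat; leave it. Origin under its middle, x along it.
- tape: Roll of paper tape, 90 mm across, 22 mm high, lying flat; leave it. Origin under its centre.
- cup: Blue plastic cup, 70 mm across, 80 mm high, standing; leave it. Origin under its centre.
- wrench: Wrench, 160 mm long, lying flat; leave it. Origin under its middle, x along it.
Mind the look-alikes: they are no part of the job. Several things look just like the holder: the one meant starts farthest from the robot's base.

How it is judged:
By the outcome, as a careful person would: the job done as asked, in the order asked, and still so for the second after the job is handed in, with the robot touching nothing.
It also fails if it takes over 72 s, if anything falls off the work surface, if the arm or the gripper's body presses on something with over 40 N, if the wrist force passes 120 N, or if a joint passes its speed limit or range.

## Working session

There is one attempt and no reset: what is moved stays moved. The work goes in short steps, Python scripts to look and compute and a tool call to move; the robot and the scene stay as the last step left them, time stands still between calls to the robot, and variables do not carry over. Pictures are saved under pics/ and viewed, and the job is handed in when it is done.

Besides the shell and the picture viewer there is one more tool, called after "Emit:" as name(argument=value, ...), one argument or row to a line, values as JSON. move_arm: Moves the arm, as the interface text tells. Its arguments: {"type":"object","properties":{"steps":{"type":"array"},"newtons":{"type":"number"}},"required":["steps"]}

```bash
ls; mkdir -p pics; python3 - <<'E'
from workcell import robot
import cv2,numpy as np
s=robot.read_state();print({k:np.round(v,3).tolist() for k,v in s.items()})
for n in("scene","top"):
    p,d=robot.capture(n);cv2.imwrite(f"pics/{n}0.png",p[:,:,::-1]);np.save(f"{n}0_d.npy",d);np.save(f"{n}0_p.npy",p)
    m=robot.camera_model(n);print(n,{k:np.round(v,4).tolist() for k,v in m.items()})
E
```

```text
pics
{'t': 0.0, 'joint_pos': [1.482, 0.386, 0.007, -0.001, -1.194, -0.259], 'qvel': [0.002, 0.0, 0.001, 0.001, 0.002, -0.0], 'joint_efforts': [0.001, -39.229, 18.84, 4.186, -0.005, -0.0], 'ee_pos': [0.213, 0.587, 0.23], 'eef_rot': [3.139, -0.0, -0.348], 'ft_force': [-0.603, -0.327, 0.217], 'moment': [-0.004, -0.014, -0.034], 'width': 0.085}
scene {'intrinsics': [[621.3671, 0.0, 325.5217], [0.0, 621.3671, 239.9708], [0.0, 0.0, 1.0]], 'k1': -0.0979, 'cam_to_world': [[-0.7318, -0.5469, 0.4068, 1.1837], [0.6814, -0.5977, 0.4223, 0.6827], [0.0122, 0.5862, 0.8101, 1.472], [0.0, 0.0, 0.0, 1.0]]}
top {'intrinsics': [[504.9577, 0.0, 329.7153], [0.0, 504.9577, 237.0378], [0.0, 0.0, 1.0]], 'k1': -0.0951, 'cam_to_world': [[0.0235, 0.982, -0.1875, 0.2772], [-0.9996, 0.0199, -0.0209, -0.0498], [-0.0168, 0.1879, 0.982, 1.3399], [0.0, 0.0, 0.0, 1.0]]}
```

View pics/scene0.png

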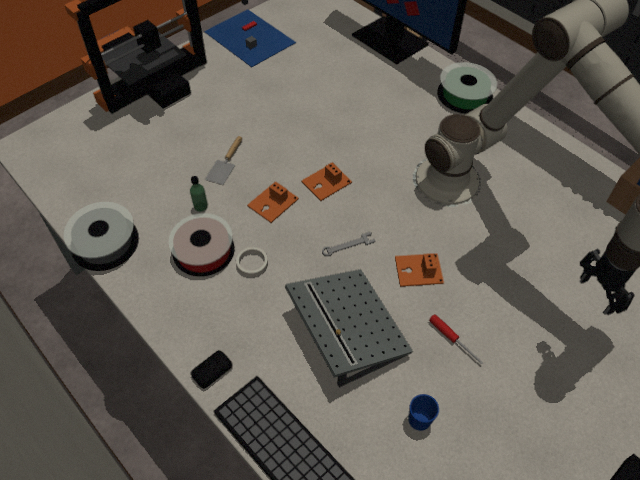

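View pics/top0.png

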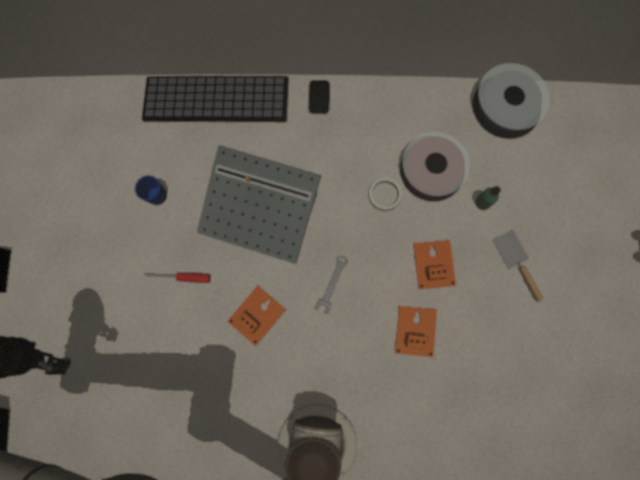

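Top view: three orange holders at (435,264), (416,331) and (257,315). The base is near (317,440), so (435,264) looks farthest. The board is at (258,203), with a brass dot at (247,178). Next I'll measure and crop.

```bash
cat > h.py <<'E'
import numpy as np,cv2
from workcell import robot
from scipy.spatial.transform import Rotation as R
def rays(m,uv):
    K=m["intrinsics"];uv=np.atleast_2d(uv).astype(float)
    q=np.c_[(uv[:,0]-K[0][2])/K[0][0],(uv[:,1]-K[1][2])/K[1][1]]
    p=q.copy()
    for _ in range(20): p=q/(1+m["k1"]*(p**2).sum(1,keepdims=True))
    return p
def to_world(m,uv,d):
    p=rays(m,uv);d=np.asarray(d).reshape(-1,1)
    T=np.array(m["cam_to_world"]);c=np.c_[p[:,:1]*d,-p[:,1:]*d,-d]
    return c@T[:3,:3].T+T[:3,3]
def on_z(m,uv,z):
    a=to_world(m,uv,np.full(len(np.atleast_2d(uv)),1.));o=np.array(m["cam_to_world"])[:3,3]
    return o+(a-o)*((z-o[2])/(a[:,2:]-o[2]))
def cloud(m,d):
    v,u=np.mgrid[0:480,0:640];uv=np.c_[u.ravel(),v.ravel()]
    return to_world(m,uv,d.ravel()).reshape(480,640,3)
def proj(m,P):
    T=np.array(m["cam_to_world"]);c=(np.atleast_2d(P)-T[:3,3])@T[:3,:3]
    p=np.c_[c[:,0],-c[:,1]]/-c[:,2:];p=p*(1+m["k1"]*(p**2).sum(1,keepdims=True))
    K=m["intrinsics"];return np.c_[p[:,0]*K[0][0]+K[0][2],p[:,1]*K[1][1]+K[1][2]]
E
python3 - <<'E'
from h import *
for n in("scene","top"):
    m=robot.camera_model(n);p=np.load(n+"0_p.npy");d=np.load(n+"0_d.npy");X=cloud(m,d)
    hsv=cv2.cvtColor(p,cv2.COLOR_RGB2HSV)
    o=((hsv[:,:,0]<14)&(hsv[:,:,1]>150)&(hsv[:,:,2]>60)&(X[:,:,2]<0.1)&(d>0)).astype(np.uint8)
    k,l,st,c=cv2.connectedComponentsWithStats(o)
    for i in range(1,k):
        if st[i,4]>300:
            P=X[l==i];pl=P[P[:,2]<0.02]
            r=cv2.minAreaRect(P[:,:2].astype(np.float32))
            print(n,c[i].round(),st[i,4],"rect",np.round(r[0],3),np.round(r[1],3),round(r[2],1),"dist",np.hypot(*r[0]).round(3),"zmed",np.median(P[:,2]).round(4),P[:,2].max().round(3))
    # board cloud
    if n=="top":
        poly=np.array([[222,150],[316,177],[296,256],[203,232]])
    else: poly=np.array([[292,285],[360,275],[405,348],[340,370]])
    mk=np.zeros((480,640),np.uint8);cv2.fillPoly(mk,[poly],1);mk=(mk>0)&(d>0)
    P=X[mk];c0=P.mean(0);
    for _ in range(4):
        U,S,V=np.linalg.svd(P-c0,full_matrices=False);nn=V[2]*np.sign(V[2,2]);r=(P-c0)@nn;g=abs(r)<.004;P=P[g];c0=P.mean(0)
    print(n,"board normal",nn.round(4),"tilt",np.degrees(np.arccos(nn[2])),"yaw of +x",np.degrees(np.arctan2(-nn[1],-nn[0])),"c",c0.round(4),len(P))
p=np.load("top0_p.npy");a=cv2.resize(p[225:300,390:480],None,fx=8,fy=8,interpolation=3)
b=cv2.resize(p[140:270,190:330],None,fx=4.2,fy=4.2,interpolation=3)
cv2.imwrite("pics/ch.png",a[:,:,::-1]);cv2.imwrite("pics/cb.png",b[:,:,::-1])
p=np.load("scene0_p.npy");cv2.imwrite("pics/cbs.png",cv2.resize(p[265:390,275:420],None,fx=4.5,fy=4.5,interpolation=3)[:,:,::-1])
E
```

```text
scene [36. 45.] 6736 rect [ 0.493 -2.194] [0.556 0.082] 1.3 dist 2.249 zmed -0.4402 -0.132
scene [130.  17.] 2401 rect [ 0.169 -1.843] [1.299 0.441] 51.5 dist 1.851 zmed -0.5104 0.072
scene [326. 182.] 870 rect [ 0.291 -0.247] [0.108 0.124] 86.7 dist 0.382 zmed 0.0057 0.053
scene [273. 202.] 966 rect [ 0.466 -0.299] [0.128 0.106] 6.7 dist 0.554 zmed 0.0057 0.053
scene [419. 270.] 1195 rect [0.323 0.171] [0.107 0.124] 50.8 dist 0.365 zmed 0.0065 0.054
scene board normal [-0.3289  0.0983  0.9392] tilt 20.07723553679787 yaw of +x -16.640219793701547 c [0.6093 0.1772 0.0762] 5252
top [434. 264.] 1423 rect [ 0.464 -0.301] [0.118 0.096] 6.9 dist 0.553 zmed 0.0074 0.055
top [256. 316.] 1474 rect [0.319 0.167] [0.095 0.118] 52.2 dist 0.36 zmed 0.0075 0.054
top [416. 331.] 1495 rect [ 0.288 -0.251] [0.096 0.118] 85.0 dist 0.382 zmed 0.0073 0.054
top board normal [-0.3266  0.0973  0.9401] tilt 19.927856535062784 yaw of +x -16.592463379072772 c [0.6024 0.1631 0.0766] 7104
```

View pics/ch.png

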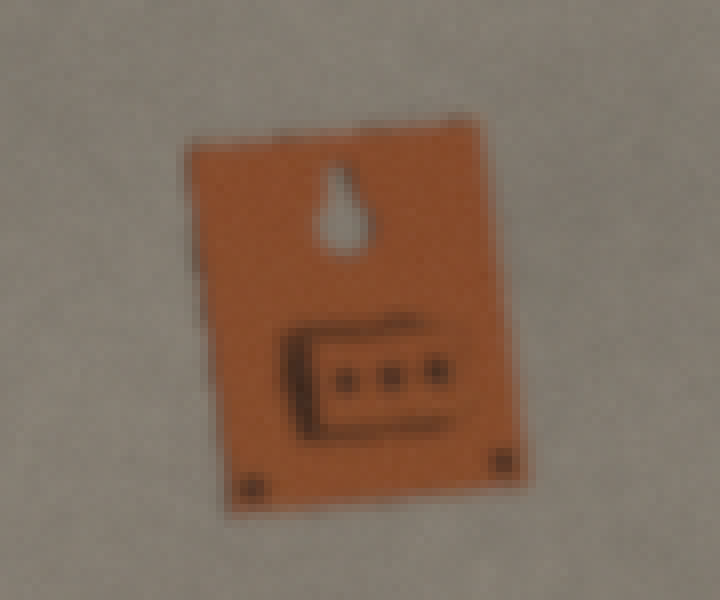

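View pics/cb.png

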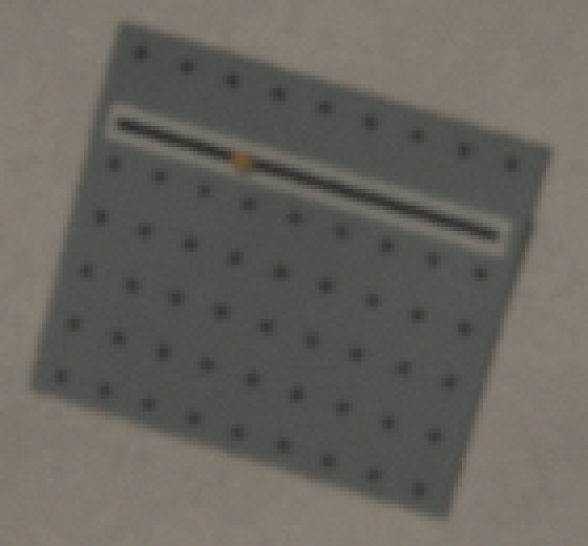

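View pics/cbs.png

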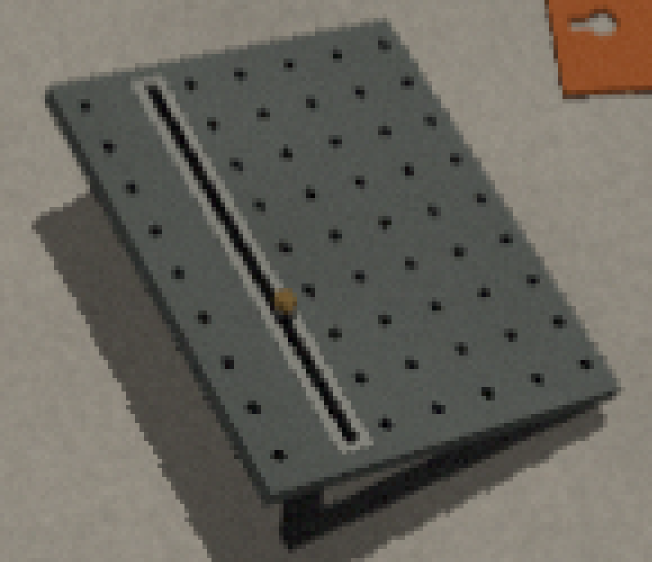

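```bash
cat >> h.py <<'E'
def Rt(rpy): return R.from_euler("xyz",rpy)
def plan(pos,rot,s=None):
    "shift/turn in tool axes from the current measured pose to pos, rot (Rotation)"
    s=s or robot.read_state();R0=Rt(s["eef_rot"])
    t=R0.inv().apply(np.array(pos)-s["ee_pos"]);w=(R0.inv()*rot).as_rotvec(degrees=True)
    print("translation",t.round(4).tolist(),"turn",w.round(2).tolist());return t,w
E
python3 - <<'E'
from h import *
def sub(p,c,lo,hi): pass
for n,box in(("scene",(245,300,178,225)),("top",(405,460,235,295))):
    m=robot.camera_model(n);p=np.load(n+"0_p.npy");hsv=cv2.cvtColor(p,cv2.COLOR_RGB2HSV)
    o=((hsv[:,:,0]<14)&(hsv[:,:,1]>120)).astype(np.uint8)
    mk=np.zeros_like(o);a,b,c,d=box;mk[c:d,a:b]=o[c:d,a:b]
    v,u=np.nonzero(mk);W=on_z(m,np.c_[u,v],0.006)[:,:2]
    r=cv2.minAreaRect(W.astype(np.float32));print(n,np.round(r[0],4),np.round(r[1],4),r[2])
    # brass
    b=(hsv[:,:,0]>10)&(hsv[:,:,0]<25)&(hsv[:,:,1]>90)
    box2=(320,355,315,345) if n=="scene" else (235,260,168,190)
    k=np.zeros_like(b);k[box2[2]:box2[3],box2[0]:box2[1]]=b[box2[2]:box2[3],box2[0]:box2[1]]
    v,u=np.nonzero(k);uv=np.c_[u,v].mean(0);print("brass",uv,len(u))
    o0=np.array(m["cam_to_world"])[:3,3];dr=to_world(m,uv,1.)[0]-o0;dr/=np.linalg.norm(dr)
    print(" ray",o0.round(4),dr.round(5))
    np.save(n+"_ray.npy",np.r_[o0,dr])
A=np.load("scene_ray.npy");B=np.load("top_ray.npy")
M=np.c_[A[3:],-B[3:]];s,res,_,_=np.linalg.lstsq(M,B[:3]-A[:3],rcond=None)
pa=A[:3]+s[0]*A[3:];pb=B[:3]+s[1]*B[3:];print("tri",pa.round(4),pb.round(4))
# plane
nn=np.array([-.3278,.0978,.9397]);nn/=np.linalg.norm(nn)
for c0 in([.6093,.1772,.0762],[.6024,.1631,.0766]):
    c0=np.array(c0);print("tri height",((pa+pb)/2-c0)@nn)
    for X in(A,B):
        t=((c0-X[:3])@nn+.0125)/(X[3:]@nn);print("  at12.5mm",(X[:3]+t*X[3:]).round(4))
m=robot.camera_model("top")
# board corners (px from crop b /4.2 +190,140)
px=np.array([[120,22],[552,148],[448,518],[32,388]])/4.2+[190,140]
c0=np.array([.606,.170,.0764]);o0=np.array(m["cam_to_world"])[:3,3]
D=to_world(m,px,np.ones(4))-o0;t=((c0-o0)@nn)/(D@nn);C=o0+D*t[:,None];print(C.round(4),C.mean(0).round(4))
e=np.roll(C,-1,0)-C;print(np.linalg.norm(e,axis=1),np.degrees(np.arctan2(e[:,1],e[:,0])))
print({k:np.round(v,3).tolist() for k,v in robot.camera_model("wrist").items()})
E
```

```text
scene [ 0.467  -0.2968] [0.1271 0.102 ] 6.654573917388916
brass [337.30434783 330.82608696] 23
 ray [1.1837 0.6827 1.472 ] [-0.33687 -0.31833 -0.8861 ]
top [ 0.4647 -0.3014] [0.1219 0.098 ] 6.695130348205566
brass [247.125  177.9375] 16
 ray [ 0.2772 -0.0498  1.3399] [ 0.29309  0.18367 -0.93828]
tri [0.6637 0.1913 0.1043] [0.6631 0.1921 0.1042]
tri height 0.010048206097758972
  at12.5mm [0.6649 0.1924 0.1073]
  at12.5mm [0.6624 0.1916 0.1065]
tri height 0.008789519937081554
  at12.5mm [0.6655 0.1929 0.1088]
  at12.5mm [0.662  0.1914 0.1078]
[[0.7471 0.2698 0.1152]
 [0.6696 0.001  0.1162]
 [0.4547 0.0626 0.0348]
 [0.532  0.3307 0.0339]] [0.6008 0.166  0.075 ]
[0.27976724 0.23790325 0.27901755 0.23792614] [-106.08735803  163.99438231   73.91680203  -15.81349563]
{'intrinsics': [[349.846, 0.0, 316.355], [0.0, 349.846, 238.448], [0.0, 0.0, 1.0]], 'k1': 0.009, 'cam_to_world': [[-0.34, 0.904, 0.26, 0.278], [-0.94, -0.327, -0.092, 0.562], [0.002, -0.276, 0.961, 0.372], [0.0, 0.0, 0.0, 1.0]]}
```

```bash
python3 - <<'E'
from h import *
plan([.655,.19,.27],R.from_euler("xyz",[180,0,-83.3],degrees=True))
E
```

```text
translation [0.5511, 0.2226, -0.0392] turn [0.09, -0.07, 63.37]
```

Emit:
move_arm(
  steps=[
    {"turn": [0, 0, 63.4], "translation": [0.551, 0.223, -0.039], "claw": 1},
    {"turn": [0, 0, 63.4], "translation": [0.551, 0.223, -0.039], "claw": 1},
    {"turn": [0, 0, 63.4], "translation": [0.551, 0.223, -0.039], "claw": 1},
    {"turn": [0, 0, 63.4], "translation": [0.551, 0.223, -0.039], "claw": 1},
    {"turn": [0, 0, 63.4], "translation": [0.551, 0.223, -0.039], "claw": 1},
    {"turn": [0, 0, 63.4], "translation": [0.551, 0.223, -0.039], "claw": 1},
    {"turn": [0, 0, 63.4], "translation": [0.551, 0.223, -0.039], "claw": 1},
    {"turn": [0, 0, 63.4], "translation": [0.551, 0.223, -0.039], "claw": 1},
    {"turn": [0, 0, 63.4], "translation": [0.551, 0.223, -0.039], "claw": 1},
    {"turn": [0, 0, 63.4], "translation": [0.551, 0.223, -0.039], "claw": 1},
    {"turn": [0, 0, 63.4], "translation": [0.551, 0.223, -0.039], "claw": 1},
    {"turn": [0, 0, 63.4], "translation": [0.551, 0.223, -0.039], "claw": 1},
    {"turn": [0, 0, 63.4], "translation": [0.551, 0.223, -0.039], "claw": 1},
    {"turn": [0, 0, 63.4], "translation": [0.551, 0.223, -0.039], "claw": 1},
    {"turn": [0, 0, 63.4], "translation": [0.551, 0.223, -0.039], "claw": 1},
    {"turn": [0, 0, 63.4], "translation": [0.551, 0.223, -0.039], "claw": 1},
    {"turn": [0, 0, 63.4], "translation": [0.551, 0.223, -0.039], "claw": 1},
    {"turn": [0, 0, 63.4], "translation": [0.551, 0.223, -0.039], "claw": 1},
  ],
)

```text
t: 1.9
ee_pos: [0.6545, 0.191, 0.2707]
eef_rot: [-3.141, 0.0, -1.453]
ft_force: [0.7, -1.0, 0.3]
width: 0.0853
```

```bash
python3 - <<'E'
from h import *
m=robot.camera_model("wrist");p,d=robot.capture("wrist");s=robot.read_state()
print(s["ee_pos"],s["eef_rot"],s["joint_pos"],s["qvel"])
cv2.imwrite("pics/w1.png",p[:,:,::-1]);np.savez("w1",p=p,d=d,T=m["cam_to_world"])
E
```

```text
[0.65456948 0.190825   0.27058648] [-3.14133419e+00  8.01629257e-05 -1.45309072e+00] [ 5.20252252e-01  4.63214279e-01  2.29491235e-01  2.82720871e-05
 -1.33680407e+00 -4.02553204e-01] [-6.45806545e-03  2.98100233e-03  1.80993227e-03 -4.38219152e-04
  2.43983017e-04 -4.82612122e-05]
```

View pics/w1.png

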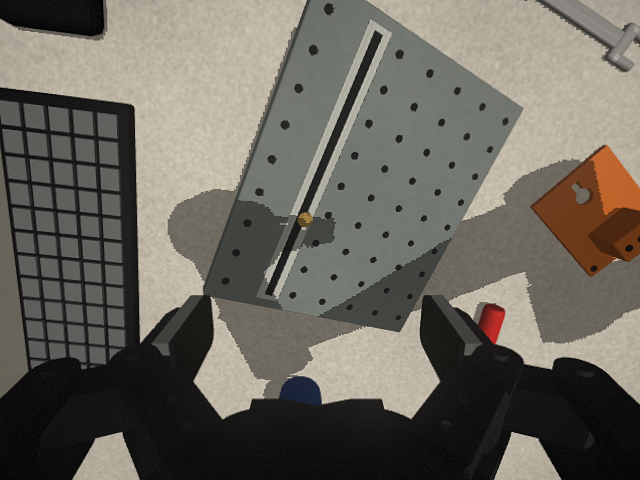

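Wrist view: the brass screw head is at (305,219), with the rail running from (378,30) to (270,295). I'll locate the screw and refit the board.

```bash
python3 - <<'E'
from h import *
z=np.load("w1.npz");p,d=z["p"],z["d"];m=dict(robot.camera_model("wrist"));m["cam_to_world"]=z["T"]
hsv=cv2.cvtColor(p,cv2.COLOR_RGB2HSV)
X=cloud(m,d)
mk=np.zeros((480,640),np.uint8);cv2.fillPoly(mk,[np.array([[320,5],[515,105],[400,320],[215,288]])],1)
P=X[(mk>0)&(d>0)];c0=P.mean(0)
for _ in range(5):
    U,S,V=np.linalg.svd(P-c0,full_matrices=False);nn=V[2]*np.sign(V[2,2]);r=(P-c0)@nn;P=P[abs(r)<.002];c0=P.mean(0)
print("n",nn.round(4),np.degrees(np.arccos(nn[2])),np.degrees(np.arctan2(-nn[1],-nn[0])),len(P),"z under (.601,.166)",c0[2]-((np.array([.601,.166])-c0[:2])@nn[:2])/nn[2])
b=(hsv[:,:,0]>10)&(hsv[:,:,0]<28)&(hsv[:,:,1]>110);k=np.zeros_like(b);k[205:233,292:320]=b[205:233,292:320]
v,u=np.nonzero(k);print(len(u),u.min(),u.max(),v.min(),v.max())
H=X[k];h=(H-c0)@nn;print("head heights",np.percentile(h,[5,50,95]).round(4))
T=H[h>.0125];print("top pts",len(T),T.mean(0).round(4))
def onp(uv,off):
    o0=z["T"][:3,3];D=to_world(m,uv,np.ones(len(np.atleast_2d(uv))))-o0;t=((c0-o0)@nn+off)/(D@nn);return o0+D*t[:,None]
print("c px on plane 14.5",onp(np.array([[u.mean(),v.mean()]]),.0145).round(4),u.mean(),v.mean(), onp(np.array([[u.mean(),v.mean()]]),.012).round(4))
px=np.array([[310,-3],[523,108],[401,331],[204,293],[372,20],[391,25],[279,298],[257,297],[378,33],[269,294]])
C=onp(px,0);print(C.round(4))
e=C[2]-C[1];f=C[2]-C[3];print(np.degrees(np.arctan2(e[1],e[0])),np.linalg.norm(e),np.degrees(np.arctan2(f[1],f[0])),np.linalg.norm(f))
g=C[8]-C[9];print("rail dir",np.degrees(np.arctan2(g[1],g[0])),np.linalg.norm(g),"mid",C[8:].mean(0),C[4:8].mean(0))
cv2.imwrite("pics/w1c.png",cv2.resize(p[180:310,240:350],None,fx=5,fy=4.6,interpolation=3)[:,:,::-1])
E
```

```text
n [-0.3286  0.0952  0.9397] 20.004320764676887 -16.152000923727915 54284 z under (.601,.166) 0.07415872942579625
178 297 312 212 226
head heights [0.0102 0.0138 0.0153]
top pts 139 [0.6634 0.19   0.1106]
c px on plane 14.5 [[0.6642 0.1897 0.1093]] 304.3370786516854 218.95505617977528 [[0.6642 0.1903 0.1066]]
[[0.6782 0.0219 0.1157]
 [0.4573 0.0665 0.034 ]
 [0.5325 0.3322 0.0334]
 [0.7486 0.2689 0.1153]
 [0.6287 0.0259 0.098 ]
 [0.6123 0.0259 0.0923]
 [0.6808 0.2779 0.0907]
 [0.7018 0.2757 0.0983]
 [0.6221 0.0335 0.0949]
 [0.6907 0.2728 0.0947]]
74.19310730378385 0.27622925702585144 163.66853921377287 0.23956749310950282
rail dir -106.0117691984939 0.24899531132752017 mid [0.65640506 0.15314352 0.09483511] [0.65589382 0.15134131 0.09483886]
```

View pics/w1c.png

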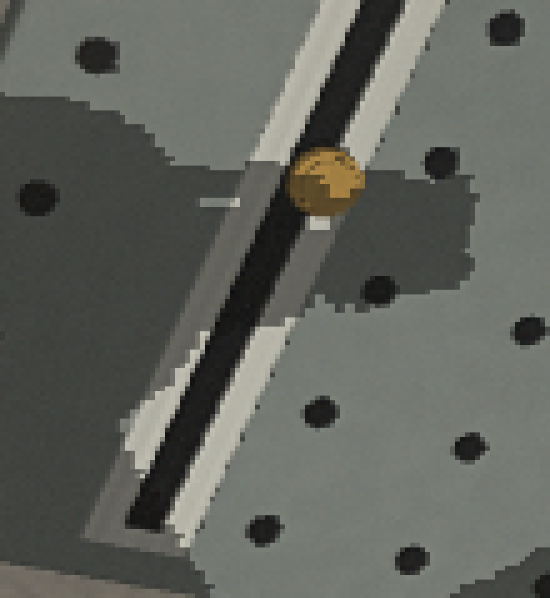

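```bash
python3 - <<'E'
from h import *
plan([.440,-.302,.19],R.from_euler("xyz",[180,0,-83.3],degrees=True))
E
```

```text
translation [0.4642, 0.271, 0.0805] turn [-0.01, 0.0, 0.04]
```

Emit:
move_arm(
  steps=[
    {"turn": [0, 0, 0], "translation": [0.464, 0.271, 0.081], "claw": 1},
    {"turn": [0, 0, 0], "translation": [0.464, 0.271, 0.081], "claw": 1},
    {"turn": [0, 0, 0], "translation": [0.464, 0.271, 0.081], "claw": 1},
    {"turn": [0, 0, 0], "translation": [0.464, 0.271, 0.081], "claw": 1},
    {"turn": [0, 0, 0], "translation": [0.464, 0.271, 0.081], "claw": 1},
    {"turn": [0, 0, 0], "translation": [0.464, 0.271, 0.081], "claw": 1},
    {"turn": [0, 0, 0], "translation": [0.464, 0.271, 0.081], "claw": 1},
    {"turn": [0, 0, 0], "translation": [0.464, 0.271, 0.081], "claw": 1},
    {"turn": [0, 0, 0], "translation": [0.464, 0.271, 0.081], "claw": 1},
    {"turn": [0, 0, 0], "translation": [0.464, 0.271, 0.081], "claw": 1},
    {"turn": [0, 0, 0], "translation": [0.464, 0.271, 0.081], "claw": 1},
    {"turn": [0, 0, 0], "translation": [0.464, 0.271, 0.081], "claw": 1},
    {"turn": [0, 0, 0], "translation": [0.464, 0.271, 0.081], "claw": 1},
    {"turn": [0, 0, 0], "translation": [0.464, 0.271, 0.081], "claw": 1},
    {"turn": [0, 0, 0], "translation": [0.464, 0.271, 0.081], "claw": 1},
    {"turn": [0, 0, 0], "translation": [0.464, 0.271, 0.081], "claw": 1},
  ],
)

```text
t: 3.55
ee_pos: [0.4405, -0.3013, 0.1896]
eef_rot: [-3.141, -0.0, -1.452]
ft_force: [0.4, -0.6, -0.0]
width: 0.0855
```

```bash
python3 - <<'E'
from h import *
m=robot.camera_model("wrist");p,d=robot.capture("wrist");s=robot.read_state()
print(s["ee_pos"],s["eef_rot"],s["qvel"].max())
cv2.imwrite("pics/w2.png",p[:,:,::-1]);np.savez("w2",p=p,d=d,T=m["cam_to_world"])
X=cloud(m,d);hsv=cv2.cvtColor(p,cv2.COLOR_RGB2HSV)
o=(hsv[:,:,0]<14)&(hsv[:,:,1]>130)&(d>0)
bt=X[o&(abs(X[:,:,2]-.046)<.004)];pt=X[o&(abs(X[:,:,2]-.006)<.004)]
for P in(bt,pt):
    r=cv2.minAreaRect(P[:,:2].astype(np.float32));print(len(P),np.round(r[0],4),np.round(r[1],4),round(r[2],2),np.median(P[:,2]))
E
```

```text
[ 0.44037096 -0.30136405  0.189584  ] [-3.14110763e+00 -2.22066452e-04 -1.45243172e+00] 0.0036908281037960552
3503 [ 0.3535 -0.2788] [0.0555 0.2264] 72.94 0.045312440980494806
18700 [ 0.4769 -0.2909] [0.1461 0.5056] 84.88 0.00540428153308864
```

View pics/w2.png

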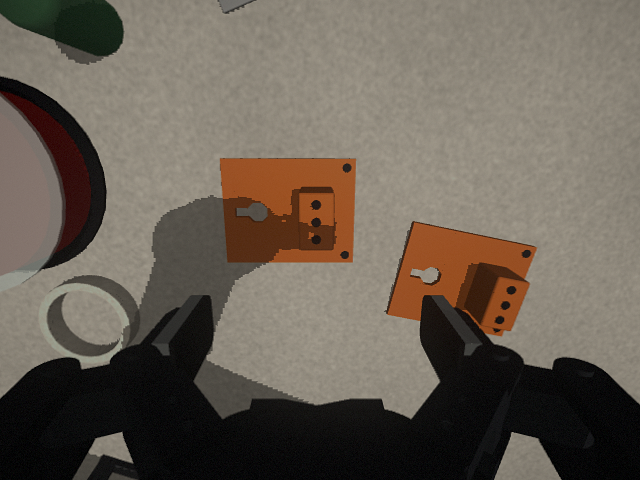

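The target holder is at (290,210), with its block at (316,218). The look-alike is at (462,280), to the right. I'll measure the target alone.

```bash
python3 - <<'E'
from h import *
z=np.load("w2.npz");p,d=z["p"],z["d"];m=dict(robot.camera_model("wrist"));m["cam_to_world"]=z["T"]
X=cloud(m,d);hsv=cv2.cvtColor(p,cv2.COLOR_RGB2HSV)
o=(hsv[:,:,0]<16)&(hsv[:,:,1]>130)&(d>0)
k=np.zeros_like(o);k[150:272,210:366]=1;o&=k
bt=X[o&(abs(X[:,:,2]-.046)<.003)];pt=X[o&(abs(X[:,:,2]-.006)<.004)]
for P in(bt,pt):
    r=cv2.minAreaRect(P[:,:2].astype(np.float32));print(len(P),np.round(r[0],4),np.round(r[1],4),round(r[2],2),np.median(P[:,2]))
E
```

```text
1861 [ 0.4403 -0.3055] [0.0299 0.0495] 6.42 0.04528288598841179
10693 [ 0.4661 -0.302 ] [0.1247 0.0991] 6.73 0.005333827868976682
```

Emit:
move_arm(
  steps=[
    {"turn": [0, 0, 0], "translation": [0.003, 0.0005, 0.05], "claw": 1},
    {"turn": [0, 0, 0], "translation": [0.003, 0.0005, 0.09], "claw": 1},
    {"turn": [0, 0, 0], "translation": [0.003, 0.0005, 0.12], "claw": 1},
    {"turn": [0, 0, 0], "translation": [0.003, 0.0005, 0.14], "claw": 1},
    {"turn": [0, 0, 0], "translation": [0.003, 0.0005, 0.16], "claw": 1},
    {"turn": [0, 0, 0], "translation": [0.003, 0.0005, 0.17], "claw": 1},
    {"turn": [0, 0, 0], "translation": [0.003, 0.0005, 0.1775], "claw": 1},
    {"turn": [0, 0, 0], "translation": [0.003, 0.0005, 0.1775], "claw": 1},
    {"turn": [0, 0, 0], "translation": [0.003, 0.0005, 0.1775], "claw": 1},
  ],
  newtons=60,
)

```text
t: 4.5
ee_pos: [0.4403, -0.3054, 0.0125]
eef_rot: [-3.14, -0.001, -1.454]
ft_force: [-0.1, 0.6, -0.9]
width: 0.0853
```

Emit:
move_arm(
  steps=[
    {"turn": [0, 0, 0], "translation": [0, 0, 0], "claw": 0.2},
    {"turn": [0, 0, 0], "translation": [0, 0, 0], "claw": -0.1},
    {"turn": [0, 0, 0], "translation": [0, 0, 0], "claw": -0.4},
    {"turn": [0, 0, 0], "translation": [0, 0, 0], "claw": -0.6},
    {"turn": [0, 0, 0], "translation": [0, 0, 0], "claw": -0.6},
    {"turn": [0, 0, 0], "translation": [0, 0, 0], "claw": -0.6},
    {"turn": [0, 0, 0], "translation": [0, 0, 0], "claw": -0.6},
    {"turn": [0, 0, 0], "translation": [0, 0, 0], "claw": -0.6},
  ],
  newtons=60,
)

```text
t: 5.3
ee_pos: [0.4403, -0.3055, 0.0124]
eef_rot: [-3.14, -0.001, -1.454]
ft_force: [0.0, 0.3, 5.6]
width: 0.0293
```

Emit:
move_arm(
  steps=[
    {"turn": [0, 0, 0], "translation": [0, 0, -0.01], "claw": -0.6},
    {"turn": [0, 0, 0], "translation": [0, 0, -0.03], "claw": -0.6},
    {"turn": [0, 0, 0], "translation": [0, 0, -0.07], "claw": -0.6},
    {"turn": [0, 0, 0], "translation": [0, 0, -0.12], "claw": -0.6},
    {"turn": [0, 0, 0], "translation": [0, 0, -0.17], "claw": -0.6},
    {"turn": [0, 0, 0], "translation": [0, 0, -0.21], "claw": -0.6},
    {"turn": [0, 0, 0], "translation": [0, 0, -0.23], "claw": -0.6},
    {"turn": [0, 0, 0], "translation": [0, 0, -0.23], "claw": -0.6},
    {"turn": [0, 0, 0], "translation": [0, 0, -0.23], "claw": -0.6},
  ],
)

```text
t: 6.2
ee_pos: [0.4385, -0.3046, 0.2406]
eef_rot: [3.14, 0.002, -1.455]
ft_force: [-0.2, 0.8, -1.7]
width: 0.0294
```

```bash
python3 - <<'E'
from h import *
m=robot.camera_model("wrist");s=robot.read_state();p,d=robot.capture("wrist")
print(s["ee_pos"],s["eef_rot"],s["qvel"].max(),s["ft_force"],s["moment"],s["width"])
cv2.imwrite("pics/w3.png",p[:,:,::-1]);np.savez("w3",p=p,d=d,T=m["cam_to_world"],tcp=s["ee_pos"],rot=s["eef_rot"])
E
```

```text
[ 0.43851663 -0.30459995  0.24063551] [ 3.14002054e+00  2.03801387e-03 -1.45497339e+00] 0.02751178415871504 [-0.18970599  0.82098235 -1.69647524] [-0.01050793  0.05256035  0.0209991 ] 0.029446266938270637
```

View pics/w3.png

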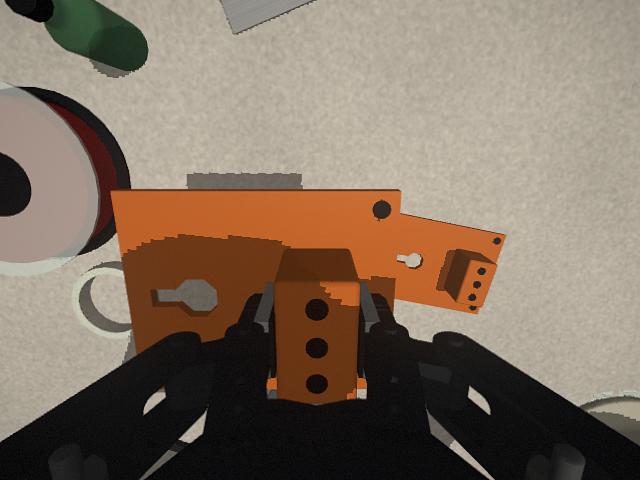

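The holder is held and the keyhole is visible at (201,296). I'll measure its pose in the tool frame.

```bash
cat >> h.py <<'E'
def holder_in_tool(p,d,m,s,verbose=True):
    """plate plane + keyhole in tool frame, from a wrist picture"""
    X=cloud(m,d);R0=Rt(s["eef_rot"]);Y=R0.inv().apply((X-s["ee_pos"]).reshape(-1,3)).reshape(X.shape)
    hsv=cv2.cvtColor(p,cv2.COLOR_RGB2HSV);o=(hsv[:,:,0]<16)&(hsv[:,:,1]>130)&(d>0)&(abs(Y[:,:,2]-.006)<.008)&(abs(Y[:,:,1])<.12)
    k=cv2.erode(o.astype(np.uint8),np.ones((5,5)))>0
    P=Y[k]
    c=P.mean(0)
    for _ in range(5):
        V=np.linalg.svd(P-c,full_matrices=False)[2][2];V=V*np.sign(V[2]);P=P[abs((P-c)@V)<.0015];c=P.mean(0)
    return Y,o,V,c
E
python3 - <<'E'
from h import *
z=np.load("w3.npz");p,d=z["p"],z["d"];m=dict(robot.camera_model("wrist"));m["cam_to_world"]=z["T"];s=dict(ee_pos=z["tcp"],eef_rot=z["rot"])
Y,o,V,c=holder_in_tool(p,d,m,s)
print("normal(tool)",V.round(4),"c",c.round(4),"z at tcp",c[2]+(c[:2]@V[:2])/V[2])
R0=Rt(s["eef_rot"])
def pl(uv):
    T=z["T"];o0=R0.inv().apply(T[:3,3]-s["ee_pos"]);q=R0.inv().apply(to_world(m,uv,np.ones(len(uv)))-s["ee_pos"]);D=q-o0
    return o0+D*(((c-o0)@V)/(D@V))[:,None]
cr=pl(np.array([[111.,190],[400,190],[400,206]]));print("corners",cr.round(4))
e=cr[1]-cr[0];print("edge len",np.linalg.norm(e),"dir",np.degrees(np.arctan2(e[0],e[1])))
cv2.imwrite("pics/w3k.png",cv2.resize(p[260:330,130:240],None,fx=7,fy=7,interpolation=3)[:,:,::-1])
E
```

```text
normal(tool) [-4.0e-04  2.3e-03  1.0e+00] c [ 0.0244 -0.0342  0.0072] z at tcp 0.007160935069609056
corners [[ 0.05   -0.0863  0.0074]
 [ 0.0502  0.0367  0.0071]
 [ 0.0433  0.0371  0.0071]]
edge len 0.12297566477446686 dir 0.08423302552835661
```

View pics/w3k.png

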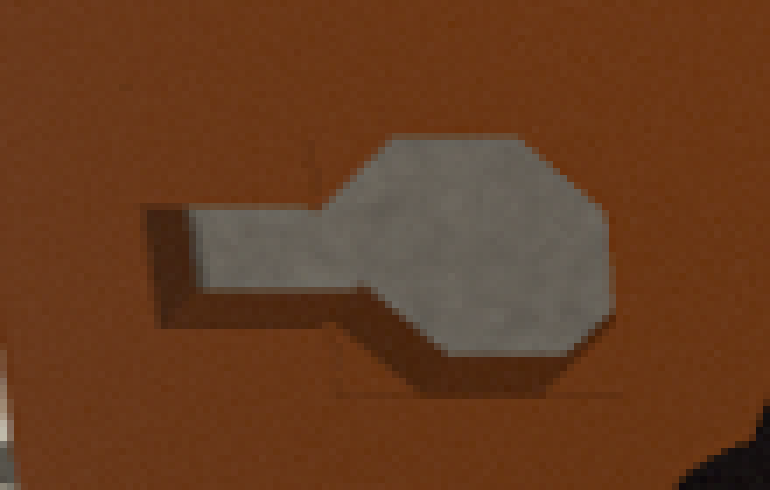

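```bash
cat >> h.py <<'E'
n=np.array([-.342*np.cos(np.radians(16.1)),.342*np.sin(np.radians(16.1)),.9397]);n/=np.linalg.norm(n)
b=np.array([np.sin(np.radians(16.1)),np.cos(np.radians(16.1)),0]);u=np.cross(b,n)
RB=R.from_matrix(np.c_[-b,-u,-n]);HEAD=np.array([.664,.190,.109])
def tcp_for(clear,du=0,db=0,ey=-.055,ez=.0132): return HEAD+n*(clear+ez)+u*(ey+du)+b*db
E
python3 - <<'E'
from h import *
print(n,u,b);print(tcp_for(.08));plan(tcp_for(.08),RB)
E
```

```text
[-0.32858646  0.09484161  0.93969996] [ 0.90284413 -0.26059257  0.34199998] [0.27731465 0.96077915 0.        ]
[0.58371932 0.21317183 0.17777004]
translation [-0.4972, -0.2046, 0.0627] turn [19.96, 4.08, 22.49]
```

Emit:
move_arm(
  steps=[
    {"turn": [2, 0.4, 2.2], "translation": [-0.03, -0.012, 0.0], "claw": -0.6},
    {"turn": [4, 0.8, 4.5], "translation": [-0.07, -0.029, 0.0], "claw": -0.6},
    {"turn": [6, 1.2, 6.7], "translation": [-0.11, -0.045, 0.0], "claw": -0.6},
    {"turn": [8, 1.6, 9.0], "translation": [-0.15, -0.062, 0.0], "claw": -0.6},
    {"turn": [10, 2.0, 11.2], "translation": [-0.19, -0.078, 0.0], "claw": -0.6},
    {"turn": [12, 2.4, 13.5], "translation": [-0.23, -0.095, 0.0], "claw": -0.6},
    {"turn": [14, 2.9, 15.8], "translation": [-0.27, -0.111, 0.005], "claw": -0.6},
    {"turn": [16, 3.3, 18], "translation": [-0.31, -0.128, 0.01], "claw": -0.6},
    {"turn": [18, 3.7, 20.3], "translation": [-0.35, -0.144, 0.015], "claw": -0.6},
    {"turn": [20, 4.1, 22.5], "translation": [-0.39, -0.16, 0.02], "claw": -0.6},
    {"turn": [20, 4.1, 22.5], "translation": [-0.43, -0.177, 0.03], "claw": -0.6},
    {"turn": [20, 4.1, 22.5], "translation": [-0.465, -0.191, 0.04], "claw": -0.6},
    {"turn": [20, 4.1, 22.5], "translation": [-0.485, -0.2, 0.05], "claw": -0.6},
    {"turn": [20, 4.1, 22.5], "translation": [-0.497, -0.2045, 0.06], "claw": -0.6},
    {"turn": [20, 4.1, 22.5], "translation": [-0.497, -0.2045, 0.0627], "claw": -0.6},
    {"turn": [20, 4.1, 22.5], "translation": [-0.497, -0.2045, 0.0627], "claw": -0.6},
    {"turn": [20, 4.1, 22.5], "translation": [-0.497, -0.2045, 0.0627], "claw": -0.6},
  ],
)

```text
t: 7.95
ee_pos: [0.5846, 0.2108, 0.179]
eef_rot: [-2.788, -0.002, -1.853]
ft_force: [-0.0, 0.3, -0.9]
width: 0.0293
```

```bash
cat > look.py <<'E'
import sys
from h import *
nm=sys.argv[1]
m=robot.camera_model("wrist");s=robot.read_state();p,d=robot.capture("wrist")
print(s["t"],s["ee_pos"].round(4),"speed",abs(s["qvel"]).max().round(4),"F",s["ft_force"].round(2),"M",s["moment"].round(3),s["width"].round(4))
dd=s["ee_pos"]-tcp_for(0);print("rel to nominal u,b,clear(mm)",(np.array([dd@u,dd@b,dd@n])*1e3).round(2),"rot err deg",(RB.inv()*Rt(s["eef_rot"])).as_rotvec(degrees=True).round(2))
cv2.imwrite(f"pics/{nm}.png",p[:,:,::-1]);np.savez(nm,p=p,d=d,T=m["cam_to_world"],tcp=s["ee_pos"],rot=s["eef_rot"])
E
python3 look.py w4
```

```text
Traceback (most recent call last):
  File "look.py", line 5, in <module>
    print(s["t"],s["ee_pos"].round(4),"speed",abs(s["qvel"]).max().round(4),"F",s["ft_force"].round(2),"M",s["moment"].round(3),s["width"].round(4))
                                                                                                                                ^^^^^^^^^^^^^^^^
AttributeError: 'float' object has no attribute 'round'
```

```bash
sed -i 's/,s\["width"\].round(4))/,s["width"])/' look.py
python3 look.py w4
```

```text
8.0 [0.5848 0.211  0.1795] speed 0.0107 F [-0.75  0.24 -1.14] M [0.317 0.843 0.009] 0.029333081022531567
rel to nominal u,b,clear(mm) [ 2.17 -1.81 81.1 ] rot err deg [0.29 0.08 0.04]
```

View pics/w4.png

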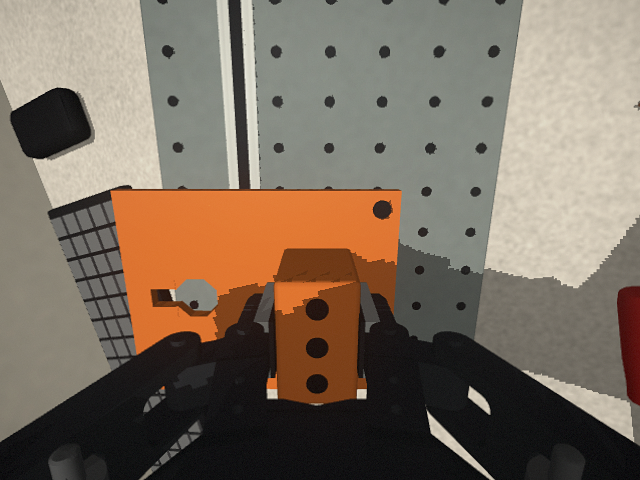

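Emit:
move_arm(
  steps=[
    {"turn": [-0.1, 0, 0], "translation": [-0.002, 0.002, 0.02], "claw": -0.6},
    {"turn": [-0.1, 0, 0], "translation": [-0.002, 0.002, 0.04], "claw": -0.6},
    {"turn": [-0.2, 0, 0], "translation": [-0.002, 0.002, 0.055], "claw": -0.6},
    {"turn": [-0.2, 0, 0], "translation": [-0.002, 0.002, 0.062], "claw": -0.6},
    {"turn": [-0.2, 0, 0], "translation": [-0.002, 0.002, 0.066], "claw": -0.6},
    {"turn": [-0.2, 0, 0], "translation": [-0.002, 0.002, 0.066], "claw": -0.6},
    {"turn": [-0.2, 0, 0], "translation": [-0.002, 0.002, 0.066], "claw": -0.6},
    {"turn": [-0.2, 0, 0], "translation": [-0.002, 0.002, 0.066], "claw": -0.6},
  ],
)

```text
t: 8.85
ee_pos: [0.6059, 0.2086, 0.1175]
eef_rot: [-2.79, 0.0, -1.851]
ft_force: [0.2, -0.2, -1.1]
width: 0.0295
```

```bash
python3 look.py w5; python3 -c "
import cv2;p=cv2.imread('pics/w5.png');cv2.imwrite('pics/w5k.png',cv2.resize(p[170:330,110:270],None,fx=3.75,fy=3.75,interpolation=3))"
```

```text
8.85 [0.6059 0.2086 0.1175] speed 0.0027 F [ 0.17 -0.19 -1.11] M [ 0.251  0.84  -0.048] 0.029514513466512324
rel to nominal u,b,clear(mm) [ 0.65  1.75 15.62] rot err deg [ 0.15 -0.02 -0.03]
```

View pics/w5k.png

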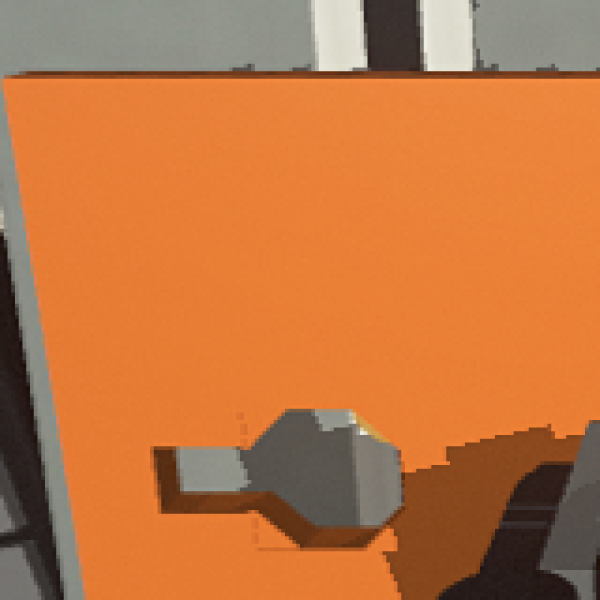

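```bash
cat > ana.py <<'E'
import sys
from h import *
z=np.load(sys.argv[1]+".npz");p,d=z["p"],z["d"];m=dict(robot.camera_model("wrist"));m["cam_to_world"]=z["T"];s=dict(ee_pos=z["tcp"],eef_rot=z["rot"])
R0=Rt(s["eef_rot"]);Y,o,V,c=holder_in_tool(p,d,m,s)
print("plate normal",V.round(4),"z front at tcp",(c@V/V[2]).round(4))
def cast(uv,zt):
    o0=R0.inv().apply(z["T"][:3,3]-s["ee_pos"]);D=R0.inv().apply(to_world(m,uv,np.ones(len(uv)))-s["ee_pos"])-o0
    return o0+D*((zt-o0[2])/D[:,2])[:,None]
# board plane in tool frame
g=cv2.cvtColor(p,cv2.COLOR_RGB2GRAY)
mk=(Y[:,:,1]<.1)&(Y[:,:,1]>-.14)&(d>0);mk[175:]=0;mk&=(Y[:,:,2]>.02)&(Y[:,:,2]<.16)
P=Y[mk];zc=np.median(P[:,2])
P=P[abs(P[:,2]-zc)<.01];cb=P.mean(0)
for _ in range(5):
    N=np.linalg.svd(P-cb,full_matrices=False)[2][2];N*=np.sign(N[2]);P=P[abs((P-cb)@N)<.002];cb=P.mean(0)
print("board normal in tool",N.round(4),"tilt deg about x,y",np.degrees([N[1],-N[0]]).round(2))
zb=lambda x,y: cb[2]-(N[0]*(x-cb[0])+N[1]*(y-cb[1]))/N[2]
print("board z at entry",round(zb(0,-.055),4))
zr=zb(.07,-.055)
ys=[]
for row in range(40,178,6):
    # dark slot between bright rail
    uv=np.c_[np.arange(120,330),np.full(210,row)];q=cast(uv,zr);L=g[row,120:330].astype(float)
    br=np.where(L>np.percentile(L,90))[0]
    sel=(q[:,1]>-.085)&(q[:,1]<-.03)&(L<60)
    if sel.sum()>3: ys.append((q[sel,0].mean().round(4),q[sel,1].mean().round(4),int(sel.sum())))
print("rail slot x,y",ys[::4])
a=np.array(ys);
if len(a)>3: f=np.polyfit(a[:,0],a[:,1],1);print("rail y at x=0:",np.polyval(f,0).round(4),"slope deg",np.degrees(f[0]).round(2))
# keyhole octagon edges on plate front, and brass
hsv=cv2.cvtColor(p,cv2.COLOR_RGB2HSV)
br=(hsv[:,:,0]>13)&(hsv[:,:,0]<30)&(hsv[:,:,1]>70);k=np.zeros_like(br);k[270:325,150:225]=br[270:325,150:225]
v,uu=np.nonzero(k);print("brass px",len(v))
zt=zb(0,-.055)-.0145
Hp=R0.inv().apply(HEAD-s["ee_pos"]);print("HEAD est in tool",Hp.round(4),"head z by board",round(zt,4))
if len(v):
    q=cast(np.c_[uu,v],zt);print("brass on head plane x",q[:,0].min().round(4),q[:,0].max().round(4),"y",q[:,1].min().round(4),q[:,1].max().round(4))
E
python3 ana.py w5; python3 ana.py w4
python3 -c "
import cv2;p=cv2.imread('pics/w5.png');cv2.imwrite('pics/w5q.png',cv2.resize(p[270:325,145:225],None,fx=9,fy=9,interpolation=0))"
```

```text
plate normal [1.0e-04 2.7e-03 1.0e+00] z front at tcp 0.007
board normal in tool [4.0e-04 2.8e-03 1.0e+00] tilt deg about x,y [ 0.16 -0.02]
board z at entry 0.0435
rail slot x,y [(np.float64(0.116), np.float64(-0.0528), 16), (np.float64(0.1057), np.float64(-0.0527), 16), (np.float64(0.0951), np.float64(-0.053), 15), (np.float64(0.084), np.float64(-0.0529), 15), (np.float64(0.0726), np.float64(-0.0529), 15), (np.float64(0.0607), np.float64(-0.0531), 14)]
rail y at x=0: -0.0529 slope deg 0.17
brass px 65
HEAD est in tool [ 0.0018 -0.0543  0.029 ] head z by board 0.029
brass on head plane x -0.0175 0.0004 y -0.0837 -0.054
plate normal [1.0e-04 2.6e-03 1.0e+00] z front at tcp 0.0071
board normal in tool [-0.0016  0.0054  1.    ] tilt deg about x,y [0.31 0.09]
board z at entry 0.1091
rail slot x,y [(np.float64(0.1318), np.float64(-0.0508), 11), (np.float64(0.1179), np.float64(-0.0511), 11), (np.float64(0.1034), np.float64(-0.051), 10), (np.float64(0.0885), np.float64(-0.0509), 11), (np.float64(0.0729), np.float64(-0.0508), 10), (np.float64(0.0568), np.float64(-0.0511), 10)]
rail y at x=0: -0.0512 slope deg 0.17
brass px 41
HEAD est in tool [-0.002  -0.0524  0.0946] head z by board 0.0946
brass on head plane x -0.0517 -0.0269 y -0.1071 -0.0728
```

View pics/w5q.png

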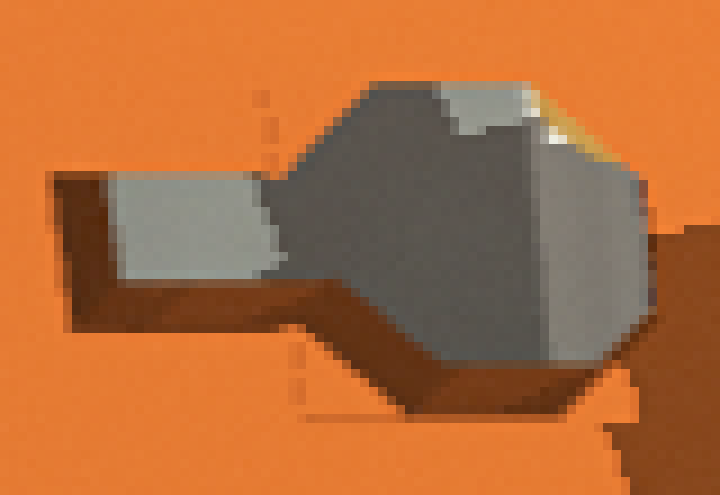

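```bash
cat >> ana.py <<'E'
if len(sys.argv)>2:
    print("keyhole on front: ",cast(np.array([[217.8,296],[150.2,298]]),.007).round(4), "flats x", cast(np.array([[195,279.1],[198,316.6]]),.007).round(4))
    q=cast(np.array([[204.4,282.8],[208.3,285.6],[212.8,288.3]]),zt);print("rim pts",q.round(4))
    cc=np.array([.0018,-.0543]);print("dist to HEAD est",np.linalg.norm(q[:,:2]-cc,axis=1).round(4))
    for cx in np.arange(-.002,.0061,.001): print(round(cx,4),np.linalg.norm(q[:,:2]-[cx,-.0535],axis=1).round(4))
E
python3 ana.py w5 1 | tail -16
```

```text
keyhole on front:  [[ 0.0011 -0.0451  0.007 ]
 [ 0.0001 -0.0765  0.007 ]] flats x [[ 0.0095 -0.0549  0.007 ]
 [-0.0095 -0.0553  0.007 ]]
rim pts [[-0.0017 -0.0583  0.029 ]
 [-0.0033 -0.0564  0.029 ]
 [-0.0049 -0.0542  0.029 ]]
dist to HEAD est [0.0054 0.0055 0.0067]
-0.002 [0.0049 0.0032 0.0029]
-0.001 [0.0049 0.0037 0.0039]
0.0 [0.0051 0.0044 0.0049]
0.001 [0.0056 0.0052 0.0059]
0.002 [0.0061 0.0061 0.0069]
0.003 [0.0068 0.007  0.0079]
0.004 [0.0075 0.0079 0.0089]
0.005 [0.0083 0.0088 0.0099]
0.006 [0.0091 0.0098 0.0109]
```

Emit:
move_arm(
  steps=[
    {"turn": [0, 0, 0], "translation": [0.002, 0.0022, 0.003], "claw": -0.6},
    {"turn": [0, 0, 0], "translation": [0.002, 0.0022, 0.006], "claw": -0.6},
    {"turn": [0, 0, 0], "translation": [0.002, 0.0022, 0.009], "claw": -0.6},
    {"turn": [0, 0, 0], "translation": [0.002, 0.0022, 0.011], "claw": -0.6},
    {"turn": [0, 0, 0], "translation": [0.002, 0.0022, 0.011], "claw": -0.6},
    {"turn": [0, 0, 0], "translation": [0.002, 0.0022, 0.011], "claw": -0.6},
    {"turn": [0, 0, 0], "translation": [0.002, 0.0022, 0.011], "claw": -0.6},
  ],
)

```text
t: 9.6
ee_pos: [0.6069, 0.2058, 0.1055]
eef_rot: [-2.791, -0.001, -1.851]
ft_force: [-0.8, 0.6, -1.4]
width: 0.0295
```

```bash
python3 look.py w6;python3 ana.py w6; python3 -c "
import cv2;p=cv2.imread('pics/w6.png');cv2.imwrite('pics/w6q.png',cv2.resize(p[270:325,145:225],None,fx=9,fy=9,interpolation=0))"
```

```text
9.6 [0.6069 0.2058 0.1055] speed 0.0033 F [-0.78  0.64 -1.36] M [ 0.244  0.84  -0.013] 0.029542898902812344
rel to nominal u,b,clear(mm) [-1.89 -0.66  3.8 ] rot err deg [ 0.09  0.05 -0.04]
plate normal [-0.      0.0025  1.    ] z front at tcp 0.007
board normal in tool [-0.0011  0.002   1.    ] tilt deg about x,y [0.11 0.06]
board z at entry 0.0316
rail slot x,y [(np.float64(0.1131), np.float64(-0.0553), 17), (np.float64(0.1035), np.float64(-0.0554), 17), (np.float64(0.0935), np.float64(-0.0525), 18), (np.float64(0.0832), np.float64(-0.0554), 16), (np.float64(0.0725), np.float64(-0.0554), 16), (np.float64(0.0613), np.float64(-0.0558), 15)]
rail y at x=0: -0.0528 slope deg -0.8
brass px 497
HEAD est in tool [-0.0006 -0.0569  0.0171] head z by board 0.0171
brass on head plane x -0.0114 0.0054 y -0.0773 -0.0489
```

View pics/w6q.png

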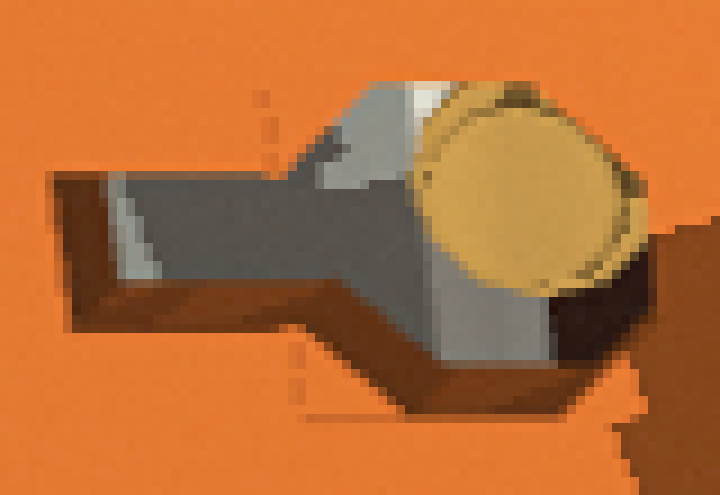

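```bash
cat >> ana.py <<'E'
E
sed -i '/^if len(sys.argv)>2/,$d' ana.py; cat >> ana.py <<'E'
if len(sys.argv)>2:
    pts=np.array(eval(sys.argv[2]),float)
    q=cast(pts,zt)[:,:2];print("rim",q.round(4).tolist())
    from scipy.optimize import least_squares
    r=least_squares(lambda c:np.linalg.norm(q-c,axis=1)-.007,q.mean(0)+[.002,.002]);print("head centre tool",r.x.round(4),"resid",r.fun.round(4))
E
python3 ana.py w6 "[[191.1,291.5],[193,297],[197,300.5],[201,302.3],[206.1,302.8],[191.5,287]]" | tail -2
```

```text
rim [[-0.0013, -0.0612], [-0.0043, -0.0605], [-0.0062, -0.0587], [-0.0071, -0.0568], [-0.0074, -0.0543], [0.0011, -0.0608]]
head centre tool [-0.0007 -0.0543] resid [-0.      0.0002  0.0001 -0.     -0.0002 -0.0002]
```

Emit:
move_arm(
  steps=[
    {"turn": [0, 0, 0], "translation": [-0.0005, 0.0004, 0.001], "claw": -0.6},
    {"turn": [0, 0, 0], "translation": [-0.0005, 0.0004, 0.002], "claw": -0.6},
    {"turn": [0, 0, 0], "translation": [-0.0005, 0.0004, 0.003], "claw": -0.6},
    {"turn": [0, 0, 0], "translation": [-0.0005, 0.0004, 0.0035], "claw": -0.6},
    {"turn": [0, 0, 0], "translation": [-0.0005, 0.0004, 0.004], "claw": -0.6},
    {"turn": [0, 0, 0], "translation": [-0.0005, 0.0004, 0.0045], "claw": -0.6},
    {"turn": [0, 0, 0], "translation": [-0.0005, 0.0004, 0.005], "claw": -0.6},
    {"turn": [0, 0, 0], "translation": [-0.0005, 0.0004, 0.0055], "claw": -0.6},
    {"turn": [0, 0, 0], "translation": [-0.0005, 0.0004, 0.006], "claw": -0.6},
  ],
)

```text
t: 10.55
ee_pos: [0.6085, 0.2057, 0.0996]
eef_rot: [-2.791, -0.001, -1.851]
ft_force: [-0.1, 0.5, -1.6]
width: 0.0292
```

Emit:
move_arm(
  steps=[
    {"turn": [0, 0, 0], "translation": [0, 0, 0.001], "claw": -0.6},
    {"turn": [0, 0, 0], "translation": [0, 0, 0.002], "claw": -0.6},
    {"turn": [0, 0, 0], "translation": [0, 0, 0.003], "claw": -0.6},
    {"turn": [0, 0, 0], "translation": [0, 0, 0.004], "claw": -0.6},
    {"turn": [0, 0, 0], "translation": [0, 0, 0.005], "claw": -0.6},
    {"turn": [0, 0, 0], "translation": [0, 0, 0.006], "claw": -0.6},
    {"turn": [0, 0, 0], "translation": [0, 0, 0.006], "claw": -0.6},
  ],
)

```text
t: 11.25
ee_pos: [0.6104, 0.2051, 0.0938]
eef_rot: [-2.791, -0.002, -1.851]
ft_force: [-0.5, 0.3, -2.3]
width: 0.0286
```

```bash
python3 look.py w7;python3 ana.py w7|head -3; python3 -c "
import cv2;p=cv2.imread('pics/w7.png');cv2.imwrite('pics/w7q.png',cv2.resize(p[270:325,145:225],None,fx=9,fy=9,interpolation=0))"
```

```text
11.25 [0.6104 0.2051 0.0938] speed 0.0026 F [-0.47  0.25 -2.33] M [ 0.281  0.835 -0.018] 0.028555643773480886
rel to nominal u,b,clear(mm) [-2.47 -0.37 -8.44] rot err deg [ 0.07  0.08 -0.05]
plate normal [-0.      0.0026  1.    ] z front at tcp 0.0071
board normal in tool [-1.2e-03  6.0e-04  1.0e+00] tilt deg about x,y [0.03 0.07]
board z at entry 0.0203
```

View pics/w7q.png

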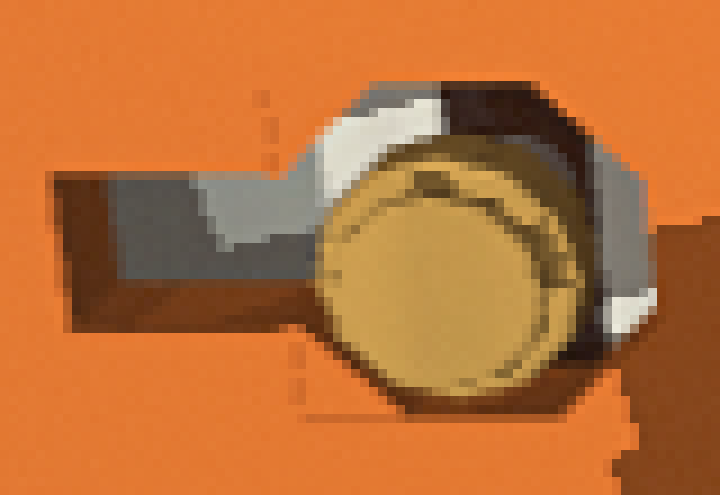

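Emit:
move_arm(
  steps=[
    {"turn": [0, 0, 0], "translation": [-0.0007, -0.0004, 0.001], "claw": -0.6},
    {"turn": [0, 0, 0], "translation": [-0.0007, -0.0004, 0.002], "claw": -0.6},
    {"turn": [0, 0, 0], "translation": [-0.0007, -0.0004, 0.003], "claw": -0.6},
    {"turn": [0, 0, 0], "translation": [-0.0007, -0.0004, 0.004], "claw": -0.6},
    {"turn": [0, 0, 0], "translation": [-0.0007, -0.0004, 0.0045], "claw": -0.6},
    {"turn": [0, 0, 0], "translation": [-0.0007, -0.0004, 0.005], "claw": -0.6},
    {"turn": [0, 0, 0], "translation": [-0.0007, -0.0004, 0.005], "claw": -0.6},
  ],
)

```text
t: 12.0
ee_pos: [0.6127, 0.2052, 0.0894]
eef_rot: [-2.791, -0.001, -1.852]
ft_force: [0.0, -0.2, -0.9]
width: 0.0292
```

Free so far; now short steps until I feel the board.

Emit:
move_arm(
  steps=[
    {"turn": [0, 0, 0], "translation": [0, 0, 0.0005], "claw": -0.6},
    {"turn": [0, 0, 0], "translation": [0, 0, 0.001], "claw": -0.6},
    {"turn": [0, 0, 0], "translation": [0, 0, 0.001], "claw": -0.6},
  ],
)

```text
t: 12.3
ee_pos: [0.613, 0.2051, 0.0884]
eef_rot: [-2.791, -0.001, -1.851]
ft_force: [-0.2, -0.6, -1.2]
width: 0.0292
```

Emit:
move_arm(
  steps=[
    {"turn": [0, 0, 0], "translation": [0, 0, 0.0004], "claw": -0.6},
    {"turn": [0, 0, 0], "translation": [0, 0, 0.0007], "claw": -0.6},
    {"turn": [0, 0, 0], "translation": [0, 0, 0.0007], "claw": -0.6},
  ],
)

```text
t: 12.6
ee_pos: [0.6132, 0.2051, 0.0879]
eef_rot: [-2.791, -0.001, -1.851]
ft_force: [-1.5, 0.3, -0.8]
width: 0.0291
```

```bash
python3 look.py w8;python3 ana.py w8|head -3
```

```text
12.6 [0.6132 0.2051 0.0879] speed 0.0017 F [-1.47  0.26 -0.78] M [0.232 1.06  0.047] 0.02905848469646565
rel to nominal u,b,clear(mm) [ -1.98   0.45 -14.86] rot err deg [ 0.09  0.06 -0.05]
plate normal [5.0e-04 2.8e-03 1.0e+00] z front at tcp 0.007
  return _methods._mean(a, axis=axis, dtype=dtype,
  ret = ret.dtype.type(ret / rcount)
ana.py:13: RuntimeWarning: Mean of empty slice.
  P=P[abs(P[:,2]-zc)<.01];cb=P.mean(0)
  ret = um.true_divide(
Traceback (most recent call last):
  File "ana.py", line 15, in <module>
    N=np.linalg.svd(P-cb,full_matrices=False)[2][2];N*=np.sign(N[2]);P=P[abs((P-cb)@N)<.002];cb=P.mean(0)
      ~~~~~~~~~~~~~~~~~~~~~~~~~~~~~~~~~~~~~~~~~~^^^
IndexError: index 2 is out of bounds for axis 0 with size 0
```

Emit:
move_arm(
  steps=[
    {"turn": [0, 0, 0], "translation": [0, 0, 0.0003], "claw": -0.6},
    {"turn": [0, 0, 0], "translation": [0, 0, 0.0005], "claw": -0.6},
    {"turn": [0, 0, 0], "translation": [0, 0, 0.0005], "claw": -0.6},
  ],
)

```text
t: 12.95
ee_pos: [0.6133, 0.2051, 0.088]
eef_rot: [-2.791, -0.001, -1.851]
ft_force: [-5.3, 0.9, 4.1]
width: 0.0294
```

```bash
python3 look.py w9;python3 -c "
import cv2;p=cv2.imread('pics/w9.png');cv2.imwrite('pics/w9q.png',cv2.resize(p[270:325,145:225],None,fx=9,fy=9,interpolation=0))"
```

```text
12.95 [0.6133 0.2051 0.088 ] speed 0.0017 F [-5.33  0.85  4.09] M [ 0.197  1.743 -0.135] 0.029355614220575005
rel to nominal u,b,clear(mm) [ -1.95   0.48 -14.85] rot err deg [ 0.11  0.05 -0.05]
```

View pics/w9q.png

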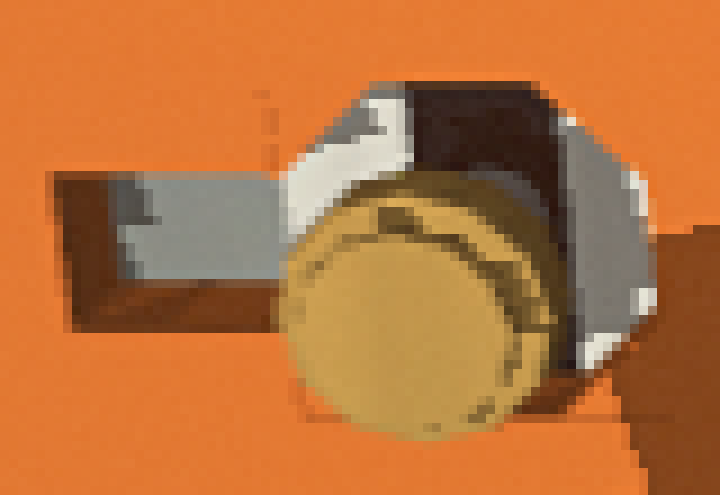

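```bash
cat > rim.py <<'E'
import sys
from h import *
from scipy.optimize import least_squares
z=np.load(sys.argv[1]+".npz");m=dict(robot.camera_model("wrist"));m["cam_to_world"]=z["T"];R0=Rt(z["rot"])
pts=np.array(eval(sys.argv[2]),float);zt=-.0014
o0=R0.inv().apply(z["T"][:3,3]-z["tcp"]);D=R0.inv().apply(to_world(m,pts,np.ones(len(pts)))-z["tcp"])-o0
q=(o0+D*((zt-o0[2])/D[:,2])[:,None])[:,:2]
r=least_squares(lambda c:np.linalg.norm(q-c,axis=1)-.007,q.mean(0)+[.002,.002]);print("head centre tool",r.x.round(4),r.fun.round(4),"holder x,y mm",((-.025-r.x[1])*1e3).round(1),(-r.x[0]*1e3).round(1))
E
python3 rim.py w9 "[[176.1,304],[177.5,310],[181,315],[186,317.8],[192.8,318.8],[199,317.5],[205.5,311]]"
```

```text
head centre tool [ 0.0009 -0.0546] [-0.0003 -0.0001  0.0002  0.0001 -0.     -0.0001 -0.0003] holder x,y mm 29.6 -0.9
```

Emit:
move_arm(
  steps=[
    {"turn": [0, 0, 0], "translation": [0, 0, -0.0003], "claw": -0.6},
    {"turn": [0, 0, 0], "translation": [0.0007, 0.001, -0.0003], "claw": -0.6},
    {"turn": [0, 0, 0], "translation": [0.0007, 0.002, -0.0003], "claw": -0.6},
    {"turn": [0, 0, 0], "translation": [0.0007, 0.003, -0.0003], "claw": -0.6},
    {"turn": [0, 0, 0], "translation": [0.0007, 0.004, -0.0003], "claw": -0.6},
    {"turn": [0, 0, 0], "translation": [0.0007, 0.005, -0.0003], "claw": -0.6},
    {"turn": [0, 0, 0], "translation": [0.0007, 0.006, -0.0003], "claw": -0.6},
    {"turn": [0, 0, 0], "translation": [0.0007, 0.006, -0.0003], "claw": -0.6},
  ],
)

```text
t: 13.8
ee_pos: [0.6079, 0.2063, 0.086]
eef_rot: [-2.791, -0.001, -1.851]
ft_force: [0.1, -0.3, 4.2]
width: 0.0292
```

Emit:
move_arm(
  steps=[
    {"turn": [0, 0, 0], "translation": [0, 0.001, 0], "claw": -0.6},
    {"turn": [0, 0, 0], "translation": [0, 0.002, 0], "claw": -0.6},
    {"turn": [0, 0, 0], "translation": [0, 0.003, 0], "claw": -0.6},
    {"turn": [0, 0, 0], "translation": [0, 0.004, 0], "claw": -0.6},
    {"turn": [0, 0, 0], "translation": [0, 0.005, 0], "claw": -0.6},
    {"turn": [0, 0, 0], "translation": [0, 0.006, 0], "claw": -0.6},
    {"turn": [0, 0, 0], "translation": [0, 0.006, 0], "claw": -0.6},
  ],
)

```text
t: 14.5
ee_pos: [0.6024, 0.2077, 0.0839]
eef_rot: [-2.791, -0.001, -1.851]
ft_force: [1.0, -0.3, 5.9]
width: 0.029
```

```bash
python3 look.py w10;python3 -c "
import cv2;p=cv2.imread('pics/w10.png');cv2.imwrite('pics/w10q.png',cv2.resize(p[270:325,140:225],None,fx=9,fy=9,interpolation=0))"
```

```text
14.5 [0.6024 0.2077 0.0839] speed 0.0034 F [ 0.99 -0.25  5.89] M [ 0.041  0.09  -0.028] 0.029015300584358045
rel to nominal u,b,clear(mm) [-13.78  -0.05 -14.87] rot err deg [ 0.11  0.03 -0.04]
```

View pics/w10q.png

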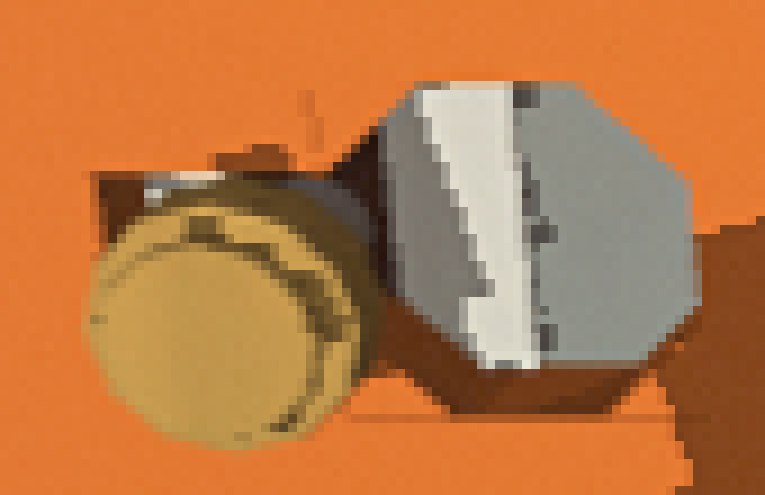

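Emit:
move_arm(
  steps=[
    {"turn": [0, 0, 0], "translation": [0, 0.001, 0], "claw": -0.6},
    {"turn": [0, 0, 0], "translation": [0, 0.002, 0], "claw": -0.6},
    {"turn": [0, 0, 0], "translation": [0, 0.003, 0], "claw": -0.6},
    {"turn": [0, 0, 0], "translation": [0, 0.004, 0], "claw": -0.6},
    {"turn": [0, 0, 0], "translation": [0, 0.005, 0], "claw": -0.6},
    {"turn": [0, 0, 0], "translation": [0, 0.005, 0], "claw": -0.6},
  ],
)

```text
t: 15.15
ee_pos: [0.5979, 0.209, 0.0822]
eef_rot: [-2.791, -0.001, -1.851]
ft_force: [-0.1, -0.4, 5.2]
width: 0.0288
```

```bash
python3 look.py w11;python3 -c "
import cv2;p=cv2.imread('pics/w11.png');cv2.imwrite('pics/w11q.png',cv2.resize(p[270:325,135:225],None,fx=8,fy=8,interpolation=0))"
```

```text
15.15 [0.5979 0.209  0.0822] speed 0.0029 F [-0.12 -0.43  5.18] M [0.068 0.124 0.035] 0.02876971621477567
rel to nominal u,b,clear(mm) [-18.78  -0.05 -14.87] rot err deg [ 0.11  0.03 -0.04]
```

View pics/w11q.png

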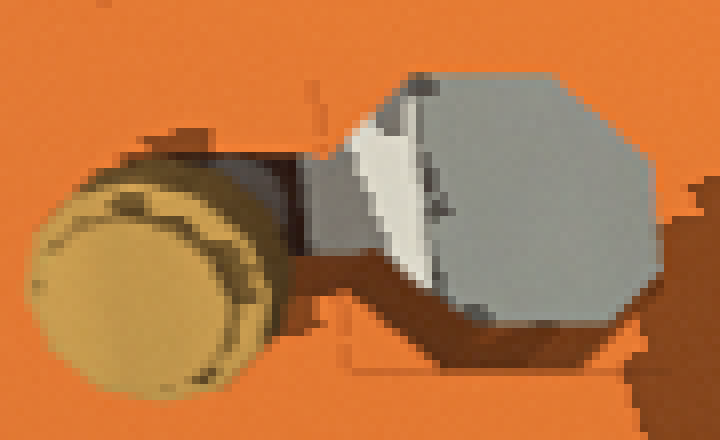

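Emit:
move_arm(
  steps=[
    {"turn": [0, 0, 0], "translation": [0, 0.0005, 0], "claw": -0.6},
    {"turn": [0, 0, 0], "translation": [0, 0.001, 0], "claw": -0.6},
    {"turn": [0, 0, 0], "translation": [0, 0.0013, 0], "claw": -0.6},
    {"turn": [0, 0, 0], "translation": [0, 0.0013, 0], "claw": -0.6},
  ],
)

```text
t: 15.6
ee_pos: [0.5971, 0.2093, 0.0819]
eef_rot: [-2.79, -0.001, -1.852]
ft_force: [2.9, -0.9, 5.1]
width: 0.0296
```

Emit:
move_arm(
  steps=[
    {"turn": [0, 0, 0], "translation": [0, 0.0003, 0], "claw": -0.6},
    {"turn": [0, 0, 0], "translation": [0, 0.0005, 0], "claw": -0.6},
    {"turn": [0, 0, 0], "translation": [0, 0.0005, 0], "claw": -0.6},
  ],
)

```text
t: 15.9
ee_pos: [0.5969, 0.2093, 0.0818]
eef_rot: [-2.79, -0.001, -1.852]
ft_force: [5.4, -1.2, 4.8]
width: 0.0293
```

```bash
python3 look.py w12; python3 -c "
import cv2;p=cv2.imread('pics/w12.png');cv2.imwrite('pics/w12q.png',cv2.resize(p[270:325,135:225],None,fx=8,fy=8,interpolation=0))"
```

```text
15.9 [0.5969 0.2093 0.0818] speed 0.002 F [ 5.39 -1.22  4.77] M [-0.4   -0.978 -0.034] 0.029251518120202942
rel to nominal u,b,clear(mm) [-19.9   -0.06 -14.84] rot err deg [ 0.15  0.04 -0.01]
```

View pics/w12q.png

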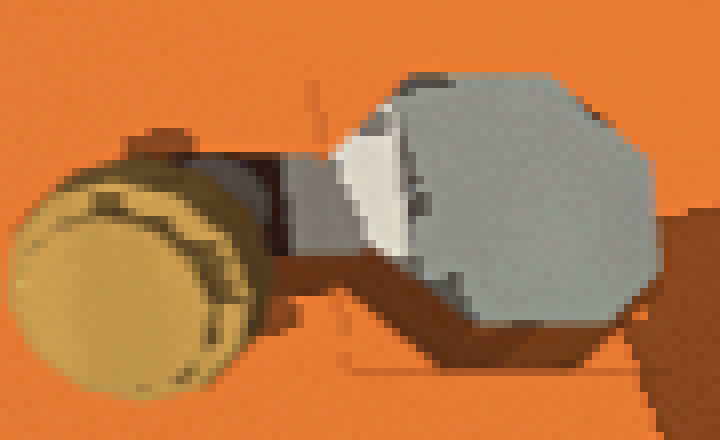

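```bash
python3 rim.py w12 "[[136.1,305.5],[137.5,311],[140,315],[145,319],[152.5,320.1],[160,318],[165,314.5]]"
```

```text
head centre tool [ 0.0003 -0.0722] [-0.0003 -0.0001  0.0001  0.0004 -0.     -0.0003 -0.0001] holder x,y mm 47.2 -0.3
```

Emit:
move_arm(
  steps=[
    {"turn": [0, 0, 0], "translation": [0, 0.0003, -0.0001], "claw": -0.6},
    {"turn": [0, 0, 0], "translation": [0, 0.0006, -0.0002], "claw": -0.6},
    {"turn": [0, 0, 0], "translation": [0, 0.0006, -0.0002], "claw": -0.6},
  ],
)

```text
t: 16.25
ee_pos: [0.5967, 0.2094, 0.0818]
eef_rot: [-2.79, -0.001, -1.852]
ft_force: [7.7, -2.5, 3.1]
width: 0.0289
```

```bash
python3 look.py w13
```

```text
16.25 [0.5967 0.2094 0.0818] speed 0.0021 F [ 7.68 -2.46  3.08] M [-0.539 -1.63  -0.008] 0.028915845483572726
rel to nominal u,b,clear(mm) [-20.14  -0.03 -14.83] rot err deg [0.15 0.04 0.01]
```

Emit:
move_arm(
  steps=[
    {"turn": [0, 0, 0], "translation": [0, -0.0003, -0.0002], "claw": -0.3},
    {"turn": [0, 0, 0], "translation": [0, -0.0005, -0.0004], "claw": -0.2},
    {"turn": [0, 0, 0], "translation": [0, -0.0005, -0.0004], "claw": 0.0},
    {"turn": [0, 0, 0], "translation": [0, -0.0005, -0.0004], "claw": 0.3},
    {"turn": [0, 0, 0], "translation": [0, -0.0005, -0.0004], "claw": 0.5},
    {"turn": [0, 0, 0], "translation": [0, -0.0005, -0.0004], "claw": 0.5},
    {"turn": [0, 0, 0], "translation": [0, -0.0005, -0.0004], "claw": 0.5},
  ],
  newtons=20,
)

```text
t: 17.0
ee_pos: [0.5957, 0.2094, 0.0816]
eef_rot: [-2.791, -0.002, -1.851]
ft_force: [0.4, 1.1, -0.2]
width: 0.064
```

```bash
python3 look.py w14
```

```text
17.0 [0.5957 0.2094 0.0816] speed 0.0025 F [ 0.44  1.06 -0.17] M [ 0.197  0.631 -0.006] 0.06396709045330468
rel to nominal u,b,clear(mm) [-21.11  -0.35 -14.68] rot err deg [ 0.07  0.07 -0.05]
```

View pics/w14.png

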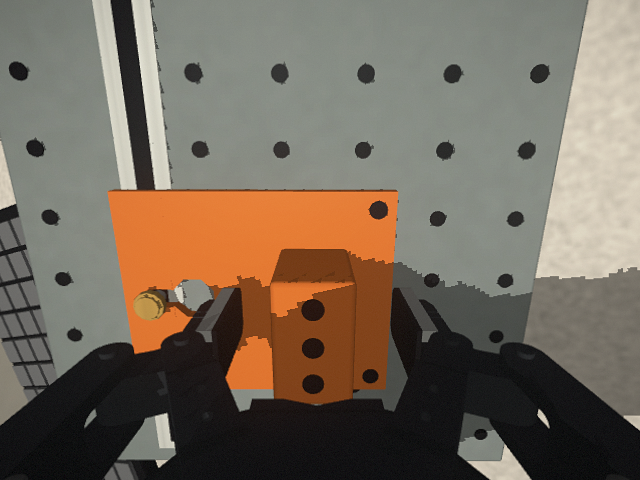

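Released, with the screw head at (150,305) over the slot and the plate flat. I'll retreat along the normal and check.

Emit:
move_arm(
  steps=[
    {"turn": [0, 0, 0], "translation": [0, 0, -0.01], "claw": 0.5},
    {"turn": [0, 0, 0], "translation": [0, 0, -0.03], "claw": 0.5},
    {"turn": [0, 0, 0], "translation": [0, 0, -0.06], "claw": 0.5},
    {"turn": [0, 0, 0], "translation": [0, 0, -0.09], "claw": 0.5},
    {"turn": [0, 0, 0], "translation": [0, 0, -0.12], "claw": 0.5},
    {"turn": [0, 0, 0], "translation": [0, 0, -0.14], "claw": 0.5},
    {"turn": [0, 0, 0], "translation": [0, 0, -0.14], "claw": 0.5},
    {"turn": [0, 0, 0], "translation": [0, 0, -0.14], "claw": 0.5},
  ],
)

```text
t: 17.85
ee_pos: [0.5494, 0.2228, 0.2131]
eef_rot: [-2.791, -0.001, -1.852]
ft_force: [-0.6, 0.6, 0.0]
width: 0.0637
```

```bash
python3 look.py w15; python3 - <<'E'
from h import *
z=np.load("w15.npz");p,d=z["p"],z["d"];m=dict(robot.camera_model("wrist"));m["cam_to_world"]=z["T"]
X=cloud(m,d);hsv=cv2.cvtColor(p,cv2.COLOR_RGB2HSV)
B=np.c_[u,b,n];Q=(X-HEAD)@B*1e3
o=(hsv[:,:,0]<14)&(hsv[:,:,1]>150)&(d>0)&(Q[:,:,2]<0)&(Q[:,:,2]>-20)&(abs(Q[:,:,0])<200)&(abs(Q[:,:,1])<100)
P=Q[o];r=cv2.minAreaRect(P[:,:2].astype(np.float32));print("plate rect (u,b mm rel head)",r)
P=Q[cv2.erode(o.astype(np.uint8),np.ones((5,5)))>0];c=P.mean(0)
for _ in range(4):
    V=np.linalg.svd(P-c,full_matrices=False)[2][2];V*=np.sign(V[2]);P=P[abs((P-c)@V)<2];c=P.mean(0)
print("plate tilt vs board deg",np.degrees(V[:2]).round(2),"height off head level",c[2].round(2))
v,uu=np.nonzero((hsv[:,:,0]>14)&(hsv[:,:,0]<28)&(hsv[:,:,1]>110)&(np.linalg.norm(Q[:,:,:2],axis=2)<15));H=Q[v,uu];H=H[H[:,2]>-3];print("head",len(H),H.mean(0).round(2))
E
```

```text
17.85 [0.5494 0.2228 0.2131] speed 0.0267 F [-0.61  0.63  0.01] M [0.162 0.729 0.012] 0.06372139808005736
rel to nominal u,b,clear(mm) [-21.39  -0.29 125.35] rot err deg [ 0.07  0.04 -0.03]
plate rect (u,b mm rel head) ((-48.6242790222168, 0.6417617797851562), (126.10486602783203, 101.75399780273438), 0.16301219165325165)
plate tilt vs board deg [0.06 0.04] height off head level -8.68
head 200 [-2.14  0.34 -0.76]
```

View pics/w15.png

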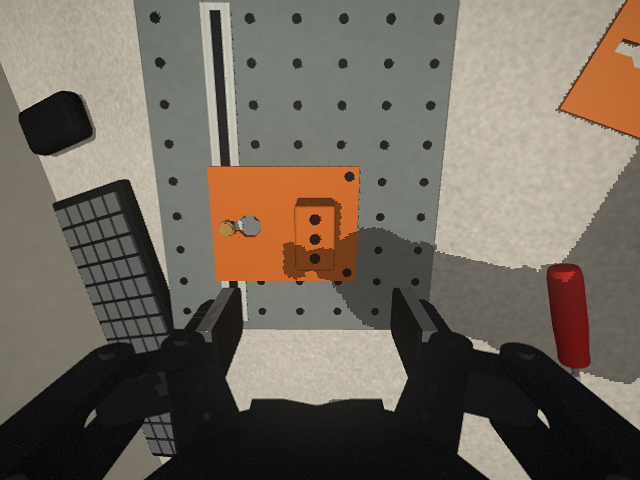

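```bash
python3 look.py w16; python3 - <<'E'
import cv2,numpy as np
from h import *
p=cv2.imread('pics/w16.png');cv2.imwrite('pics/w16q.png',cv2.resize(p[160:290,200:365],None,fx=4.6,fy=4.6,interpolation=2))
cv2.imwrite('pics/w16k.png',cv2.resize(p[208:245,205:270],None,fx=11,fy=11,interpolation=0))
t,_=robot.capture("scene");cv2.imwrite('pics/s2.png',cv2.resize(t[250:400,240:440],None,fx=4,fy=4,interpolation=2)[:,:,::-1])
E
```

```text
17.9 [0.5493 0.2223 0.2121] speed 0.0188 F [ 0.01 -0.84 -0.47] M [ 0.168  0.705 -0.008] 0.06375990931458636
rel to nominal u,b,clear(mm) [-21.74  -0.79 124.48] rot err deg [ 0.02  0.15 -0.05]
```

View pics/w16k.png

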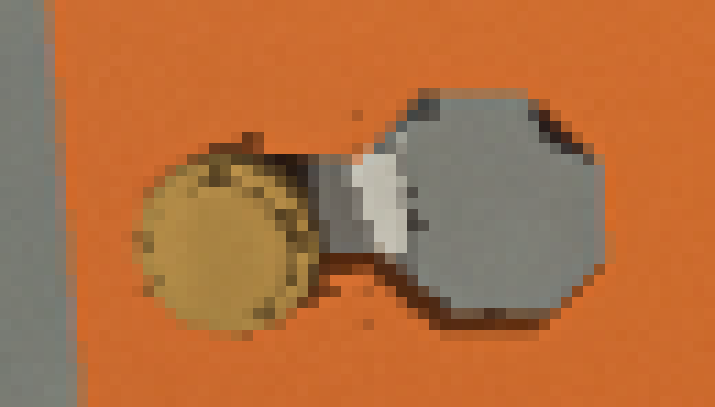

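View pics/s2.png

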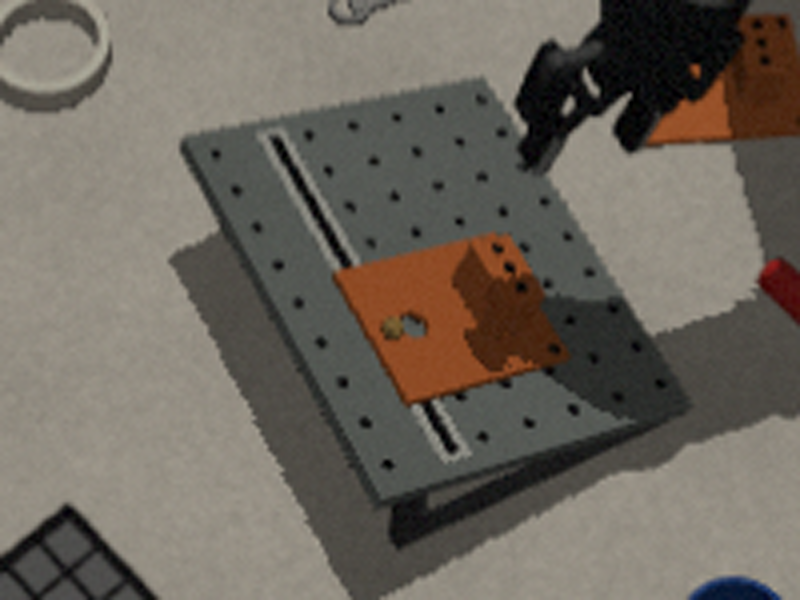

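```bash
python3 - <<'E'
from h import *
from scipy.optimize import least_squares
z=np.load("w16.npz");m=dict(robot.camera_model("wrist"));m["cam_to_world"]=z["T"]
o0=z["T"][:3,3]
def cast(uv,h):  # h mm relative to head level along n
    uv=np.array(uv,float);D=to_world(m,uv,np.ones(len(uv)))-o0
    t=((HEAD-o0)@n+h/1e3)/(D@n);Q=(o0+D*t[:,None]-HEAD)*1e3;return np.c_[Q@u,Q@b]
d=z["d"];X=cloud(m,d);Q=((X-HEAD)@n)*1e3
print("plate h",np.median(Q[180:200,240:280]),"board h",np.median(Q[100:140,260:420]))
hp=np.median(Q[180:200,240:280])
q=cast([[217.4,230],[218.5,234],[221,236.8],[225,238.3],[229,237.2]],hp+8.5)
r=least_squares(lambda c:np.linalg.norm(q-c,axis=1)-7,q.mean(0));print("head",r.x,r.fun.round(2))
k=cast([[260,230],[246.5,216.2],[249,237.8],[211,228],[209,190],[358,190]],hp);print("flat/top/left/right",k.round(1))
print("screw holder x from flat",20.5+r.x[0]-k[0,0],"from top edge",62-(k[3,0]-r.x[0]))
E
```

```text
plate h -8.701512034652406 board h -14.526781467121939
head [-2.4637724   0.34043842] [-0.26 -0.01  0.19  0.2  -0.37]
flat/top/left/right [[ -29.5    2.5]
 [ -18.6   -9.5]
 [ -19.8    9.4]
 [  12.     0.8]
 [  11.1  -31.5]
 [-111.7  -31.7]]
screw holder x from flat 47.507615705047556 from top edge 47.49841498037608
```

```bash
python3 -c "
from workcell import robot
print(robot.close_job())"
```

```text
the job is handed in; nothing more can be done
None
```

The orange holder that started farthest from the base (0.55 m) is hanging on the screw, and the job was handed in at about 18 s of the 72 s allowed. I gripped its block, passed the keyhole entry over the brass head without touching it, and set the plate down on the board at about 7 N. I then slid it 18 mm down the slope to a firm stop at about 9 N, let go and backed off along the board's normal.

**Last checks:**
- **Flat:** the plate is parallel to the board within 0.1°. Its front is 5.8 mm above the board, against the 6 mm plate thickness.
- **Straight:** it is turned about 0.2° from the slope line.
- **Home:** the camera puts the screw at holder x = 47.5 mm, against 48 mm nominal. I did not push again after letting go. The 0.5 mm gap is within camera accuracy, and the slide had already reached a firm stop.
- **One measure disagreed:** a cruder depth measurement gave 46.5 mm, but it is biased because it includes the sides of the screw head.
- **Surroundings:** the gripper is clear of everything and the arm touched none of the other things. I only took pictures around the board at the end, so I did not re-check every object on the bench.

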